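# Set up the blood-smear staining station

## Robot

A 7-joint arm with a two-finger parallel gripper is mounted at the origin on the work surface. World frame = base frame: x ahead of the robot, y to its left, z up, the work surface at z = 0. Lengths are in m, angles in rad, forces in N, time in s.
With the tool pointing down it reaches from about 0.4 to 0.9 m from the base axis. Payload 5.6 kg.
Tool frame: the origin (TCP) lies on the centre line of the jaws, within the pads' length; the fingertips stand 14 mm ahead of it and the grasp point (between the pads) lies 5 mm behind it; z points along the fingers, y is the direction in which the jaws open and shut (so a half turn about z gives the same grasp; the last joint's range is limited). The gripper opens to 92 mm and grips with 3 to 60 N. Pads are 20 mm wide; open, the fingers measure 128 mm over their backs; the gripper's body (75 mm by 189 mm) begins 69 mm behind the grasp point.
Start: joints at [1.29, 0.468, -0.012, 1.603, 0.006, 1.071, -0.056], TCP at [0.153, -0.632, 0.229] pointing down, gripper open.
Joint ranges: [-2.53, 2.53], [-0.31, 2.02], [-1.57, 1.55], [0.28, 2.44], [-1.29, 4.43], [0.15, 1.84], [-2.92, 2.92]. Speed limits (rad/s): [2.57, 2.57, 3.14, 3.14, 3.14, 3.14, 3.14].

## Interface

Orientations are given as [roll, pitch, yaw] about the fixed x, y, z axes, in that order (R = Rz(yaw) Ry(pitch) Rx(roll)).
In Python, from cell import manip gives the robot as it stands.
- The arm moves only by the tool carry_out, never from a script. Its argument "deltas" is a list of rows, each a list of 2 entries, a list of its own where there are three numbers: the shift along the tool's x, y, z in cm, then the turn, a rotation vector about the tool's x, y, z in rad. In form: [[[x, y, z], [ax, ay, az]], ...]. A call has 1 to 5 rows; each row shifts and turns the commanded pose from where the row before left it, along the tool's axes as they then stand; what a row does not reach is not made up. A row lasts 1/10 s, in which the tool goes at most 50 mm and 8.59 degrees, less where a joint would pass 70% of its speed; a pose out of reach is approached as far as the arm can. A call is refused whole if a number of a shift passes 5 or a number of a turn 0.15, either way. A call with a gripper value outside its range is refused whole. "jaw" is the opening, from -1 (shut) to 1 (fully open), set as the call begins (left out, the last holds). The fingers move at their own pace and stop on an object; "newtons" is the grip in N (left out, the last holds). Time passes only in rows, so rows that do not move let the fingers close. It gives the time, the measured TCP pose, the force and the opening at its end, in the units of the state.
- manip.observe(): the state, without advancing time (a new reading comes with each control period).
- manip.grab_frame(name): name is "scene" or "top" or "wrist"; returns a dict with "pixels" (400x640x3 uint8, red, green, blue), "fx", "fy", "cx", "cy" (pixels), "world_to_cam" (4x4, takes a point from world to camera coordinates); the wrist camera has in their place "T_tool_cam" (4x4, takes a point from camera to tool coordinates, whose origin is the TCP and whose axes are the flange's). Camera axes: x right, y up, looking along -z (the intrinsics and any distortion apply to the point x, -y, -z); pixel columns grow to the right and rows downward; lengths in m; the calibration is good to about 2 mm. A picture is of the moment at which its call begins: read the wrist's pose just before it. There is no depth.
- manip.sign_off(): hands the job in, once; it reports no verdict.
The state is a dict: "t": time; "qpos": joint angles; "qd": joint speeds; "joint_efforts": joint torques, N m; "position": TCP position; "eef_rot": TCP orientation; "wrist_force": force on the tool from outside, world axes, zero at the start; "moment": the same for the moment, N m; "gripper_width": opening from 0.0 (shut) to 1.0 (fully open).
Only numpy, scipy, OpenCV 4.12 (cv2) and the standard library are available. Lean on these libraries where they do the work, as an engineer would, in place of code of your own. Each camera call takes 0.05 s, during which the arm holds its last target.

## Task

Set up the bench for staining blood smears (left and right as seen from the robot's side). Stand the round screw-capped jar to the left of the steel trough and the square staining jar to its right, each with a clear gap of 4 cm to the trough's wall and centred on the middle of that end of the trough; stand the dropper bottle on the wooden board, midway between its two white bottles; lay the long slide mailer flat on the middle of the slide storage box, lengthwise along it, and then the little square cover-glass box on the middle of the mailer. Keep the three glass and ceramic vessels upright throughout and leave the petri dish and the hand tally where they are.

Things in the scene. Friction and masses are not known exactly. Their poses are not given: they have to be found in the camera images.
- jar: loose round jar of amber glass with a paper band and a white screw cap, 48 mm diameter, 85 mm tall (cap 42 mm wide from height 63 up; straight 48 mm wall up to height 56); origin at the centre of its underside, z up; about 0.16 kg
- dropper: loose slim amber dropper bottle with black collar and rubber teat; body 32 mm diameter and straight up to height 52 mm, collar 20 mm wide, 92 mm tall overall; origin at the centre of its underside, z up; about 0.06 kg
- staining_jar: loose square staining jar of white ceramic with grey ribs on two sides and a steel lid; 44 x 44 mm from height 8 to 78 mm (lid from 64 up), foot 52 x 52 x 8 mm, small square knob on the lid, 82 mm tall overall; origin at the centre of its underside, x and y along its sides; about 0.18 kg
- mailer: loose slide mailer: long flat white plastic box 84 x 32 x 20 mm (x = length, y = width, z = height) with a grey seam across and a paper label; origin at the centre of its underside; about 0.05 kg
- cover_box: loose cover-glass box: small square white plastic box 34 x 34 x 20 mm high with a grey seam round it; origin at the centre of its underside, x and y along its sides; about 0.03 kg
- trough: fixed open steel staining trough with three glass slides lying across two rods in it; 90 mm in x, 110 mm in y, 30 mm high; origin at the centre of its underside on the bench; its y axis points to its left as seen from the robot, x away from the robot (turned at most 0.25 rad)
- board: fixed wooden board 70 mm in x, 200 mm in y, 10 mm thick, with two white plastic dropping bottles (30 mm diameter, tops 72 mm above the bench) fixed on it 70 mm either side of its middle along y; origin at the centre of its underside on the bench, top face at z = 10 mm; turned at most 0.25 rad
- slide_box: fixed closed slide storage box of grey plastic with a steel clasp on the side facing the robot; 90 mm in x, 140 mm (its length) in y, flat top 34 mm above the bench; origin at the centre of its underside on the bench; turned at most 0.25 rad
- petri: bystander: closed petri dish, 60 mm diameter, 13.5 mm high, loose on the bench; origin at the centre of its underside
- tally: bystander: round black hand tally counter with a pale window and a steel push knob, 48 mm diameter, 31 mm high with the knob, loose on the bench; origin at the centre of its underside
Mind the look-alikes: they are no part of the job. Leave any purple or yellow look-alike of the staining_jar alone.

How it is judged:
At the end, for the whole second after the job is handed in: Jar left and staining jar right of the trough, 40 mm gap, centred, each within 15 mm both ways (trough frame); dropper on the board within 12 mm of its middle; mailer on the slide box within 12 mm and 0.2 rad; cover box on the mailer within 10 mm; all upright within 0.12 rad, released, at rest (x of jar in the frame of trough between -0.015 and 0.015 m and y of jar in the frame of trough between 0.104 and 0.134 m and height (world z) of jar between -0.004 and 0.004 m and x of staining_jar in the frame of trough between -0.015 and 0.015 m and y of staining_jar in the frame of trough between -0.132 and -0.102 m and height (world z) of staining_jar between -0.004 and 0.004 m and horizontal distance between dropper and board below 0.012 m and z of dropper in the frame of board between 0.006 and 0.014 m and horizontal distance between mailer and slide_box below 0.012 m and z of mailer in the frame of slide_box between 0.03 and 0.038 m and angle between the x axis of mailer and the y axis of slide_box, either way round below 0.2 rad and horizontal distance between cover_box and mailer below 0.01 m and z of cover_box in the frame of mailer between 0.016 and 0.024 m and angle between each of jar, dropper, staining_jar, mailer, cover_box's own z axis and vertical below 0.12 rad and linear speed of each of jar, dropper, staining_jar, mailer, cover_box below 0.02 m/s); the robot touches nothing.
It fails at once if the petri dish or the hand tally is shifted by more than 20 mm (distance of any of petri, tally from where it was at the start of the episode above 0.02 m).
It fails at once if the jar, the dropper bottle or the staining jar is tipped by more than 0.8 rad (angle between any of jar, dropper, staining_jar's own z axis and vertical above 0.8 rad).
It also fails if it takes over 122 s, if anything falls off the work surface, if the arm or the gripper's body presses on something with over 40 N, if the wrist force passes 120 N, or if a joint passes its speed limit or range.

## Working session

There is one attempt and no reset: what is moved stays moved. The work goes in short steps, Python scripts to look and compute and a tool call to move; the robot and the scene stay as the last step left them, time stands still between calls to the robot, and variables do not carry over. Pictures are saved under pics/ and viewed, and the job is handed in when it is done.

Besides the shell and the picture viewer there is one more tool, called after "Call:" in YAML: its name, and indented under it one key for each argument. carry_out: Moves the arm, as the interface text tells. Its arguments: {"type":"object","properties":{"deltas":{"type":"array","items":{"type":"array"}},"jaw":{"type":"number"},"newtons":{"type":"number"}},"required":["deltas"]}

```bash
ls; mkdir -p pics; python3 - <<'E'
from cell import manip
import cv2,pickle
s=manip.observe();print({k:s[k] for k in('t','position','eef_rot','gripper_width')})
for n in('scene','top','wrist'):
    f=manip.grab_frame(n);pickle.dump(f,open(f'{n}0.pkl','wb'))
    cv2.imwrite(f'pics/{n}0.png',f['pixels'][:,:,::-1]);print(n,{k:f[k] for k in f if k!='pixels'})
E
```

```text
pics
{'t': 0.0, 'position': array([ 0.15292591, -0.63120772,  0.22764721]), 'eef_rot': array([-3.13989715e+00,  1.17879853e-04,  2.37717051e-01]), 'gripper_width': 1.0009602310790908}
scene {'fx': 420.99618238863667, 'fy': 420.99618238863667, 'cx': 313.02234536789285, 'cy': 194.3974209336448, 'world_to_cam': array([[ 0.74849497,  0.66312973,  0.00377465, -0.40172113],
       [-0.49794798,  0.55827185,  0.6636116 ,  0.23677412],
       [ 0.4379533 , -0.49858952,  0.74806778, -1.24654011],
       [ 0.        ,  0.        ,  0.        ,  1.        ]])}
top {'fx': 475.52646527934877, 'fy': 475.52646527934877, 'cx': 319.5241582293506, 'cy': 197.64753848595814, 'world_to_cam': array([[ 0.01392059, -0.99982261,  0.01268701, -0.01217079],
       [ 0.99804364,  0.01466703,  0.06077647, -0.53845391],
       [-0.06095177,  0.01181615,  0.99807077, -1.01345704],
       [ 0.        ,  0.        ,  0.        ,  1.        ]])}
wrist {'fx': 279.0742796812307, 'fy': 279.0742796812307, 'cx': 318.54631700270664, 'cy': 201.00321031698326, 'T_tool_cam': array([[ 2.85289245e-05,  9.61043867e-01,  2.76395883e-01,
         7.75848809e-02],
       [ 9.99999908e-01, -1.45506365e-04,  4.02716120e-04,
         6.88737132e-04],
       [ 4.27245218e-04,  2.76395846e-01, -9.61043784e-01,
        -1.56011227e-01],
       [ 0.00000000e+00,  0.00000000e+00,  0.00000000e+00,
         1.00000000e+00]])}
```

View pics/scene0.png

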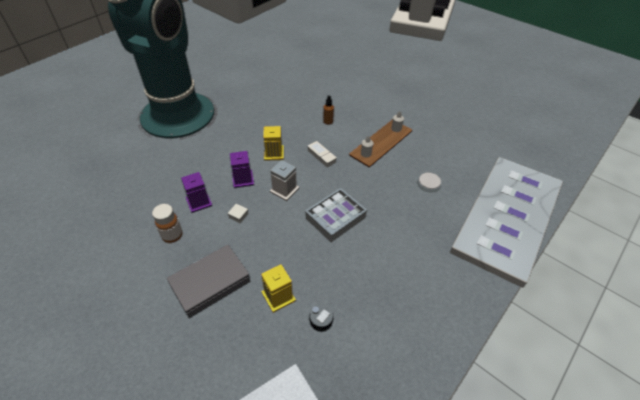

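View pics/top0.png

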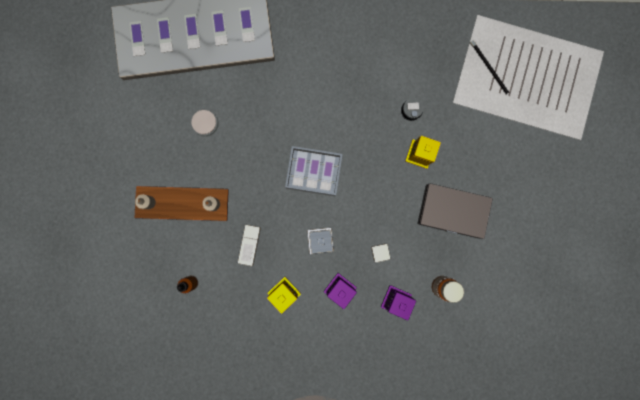

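Staining jar candidates in the top view are white/steel (320,241), purple (341,291) and (399,303), yellow (284,295) and (425,151). I choose (320,241). For the rest, the jar is the amber one with a white cap at (450,290) and the dropper is at (187,284), while the white bottles at (143,202) and (210,204) are fixed. The mailer is at (249,245), the cover box at (381,253) and the petri dish at (204,122). I'll check these in a crop.

```bash
cat > h.py <<'E'
import numpy as np,cv2,pickle
from cell import manip
def ray(f,u,v):
    M=np.linalg.inv(f['world_to_cam']); d=np.array([(u-f['cx'])/f['fx'],-(v-f['cy'])/f['fy'],-1.])
    return M[:3,3],M[:3,:3]@d
def onz(f,u,v,z):
    o,d=ray(f,u,v); return (o+d*(z-o[2])/d[2])
def proj(f,p):
    c=f['world_to_cam'][:3,:3]@np.array(p)+f['world_to_cam'][:3,3]
    return np.array([f['cx']+f['fx']*c[0]/-c[2], f['cy']-f['fy']*c[1]/-c[2]])
def tri(fa,a,fb,b):
    A=[];B=[]
    for f,p in((fa,a),(fb,b)):
        o,d=ray(f,*p); d=d/np.linalg.norm(d); P=np.eye(3)-np.outer(d,d);A.append(P);B.append(P@o)
    return np.linalg.lstsq(np.vstack(A),np.hstack(B),rcond=None)[0]
def wristf(name=None):
    from scipy.spatial.transform import Rotation as R
    s=manip.observe(); f=manip.grab_frame('wrist')
    T=np.eye(4);T[:3,:3]=R.from_euler('xyz',s['eef_rot']).as_matrix();T[:3,3]=s['position']
    f['world_to_cam']=np.linalg.inv(T@f['T_tool_cam'])
    if name: cv2.imwrite(f'pics/{name}.png',f['pixels'][:,:,::-1]); pickle.dump(f,open(name+'.pkl','wb'))
    return f,s
E
python3 - <<'E'
import cv2
t=cv2.imread('pics/top0.png')
cv2.imwrite('pics/c1.png',cv2.resize(t[130:330,120:320],None,fx=3,fy=3,interpolation=cv2.INTER_CUBIC))
cv2.imwrite('pics/c2.png',cv2.resize(t[130:330,300:500],None,fx=3,fy=3,interpolation=cv2.INTER_CUBIC))
E
```

```text
(no output)
```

View pics/c1.png

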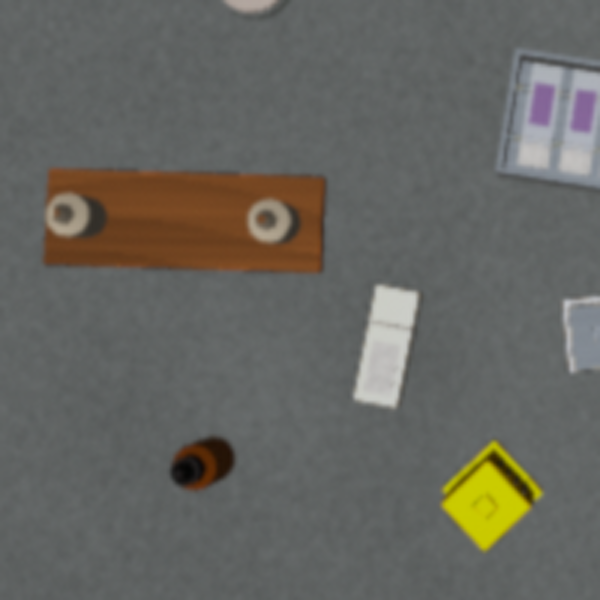

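View pics/c2.png

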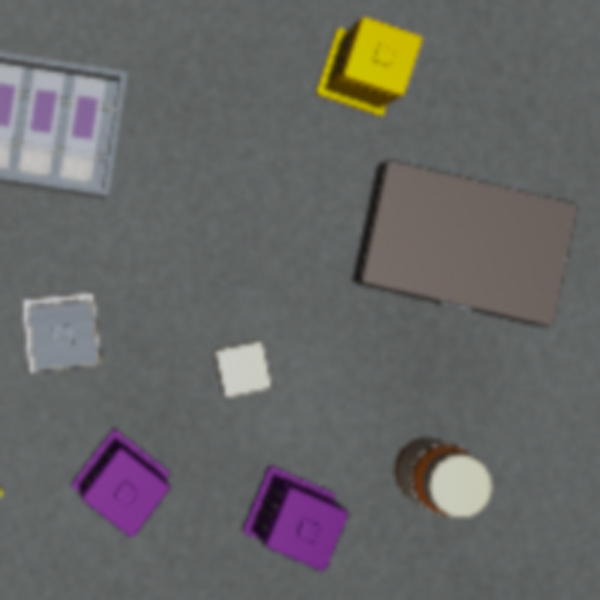

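```bash
python3 - <<'E'
from h import *
f=pickle.load(open('top0.pkl','rb'))
def P(c,p,z):
    o=np.array([120,130]) if c==1 else np.array([300,130])
    q=(np.array(p)+.5)/3-.5+o; return onz(f,*q,z)[:2]
def rect(n,L,z):
    X=np.array([P(c,p,z) for c,p in L]);m=X.mean(0)
    e=[np.linalg.norm(X[i]-X[(i+1)%len(X)]) for i in range(4)]
    d=(X[1]-X[0])+(X[2]-X[3]);d2=X[2]-X[1]+X[3]-X[0]
    print(n,m.round(4),'edges',np.round(e,4),'ang01',np.round(np.arctan2(d[1],d[0]),3),'ang12',np.round(np.arctan2(d2[1],d2[0]),3))
rect('trough',[(1,(518,48)),(2,(125,72)),(2,(107,195)),(1,(498,173))],.03)
rect('box',[(2,p) for p in((388,160),(577,202),(551,326),(361,283))],.034)
rect('board',[(1,p) for p in((50,169),(325,176),(322,272),(45,265))],.01)
rect('mailer',[(1,p) for p in((377,285),(420,291),(397,408),(354,401))],.02)
rect('cover',[(2,p) for p in((217,350),(262,342),(271,390),(226,397))],.02)
rect('stainfoot',[(2,p) for p in((23,299),(95,293),(101,363),(31,372))],.008)
rect('stainlid',[(2,p) for p in((29,305),(95,299),(98,360),(35,365))],.078)
print('knob',P(2,(66,333),.082),'jar',P(2,(460,486),.085),'drop teat',P(1,(184,470),.09),'dropbody',P(1,(195,466),.052))
print('bottles',P(1,(64,214),.072),P(1,(269,221),.072))
print('petri',onz(f,204,122,.0135),'tally',onz(f,412,110,.025))
for n,u,v in(('y1',284,295),('y2',427,149),('p1',341,292),('p2',402,302)):print(n,onz(f,u,v,.08)[:2].round(3))
E
```

```text
trough [0.5964 0.009 ] edges [0.1068 0.0893 0.1074 0.091 ] ang01 -1.71 ang12 3.005
box [ 0.5143 -0.296 ] edges [0.138  0.0905 0.1381 0.0899] ang01 -1.777 ang12 2.927
board [0.5226 0.2947] edges [0.1988 0.0696 0.1994 0.0695] ang01 -1.582 ang12 3.132
mailer [0.4345 0.1459] edges [0.0311 0.0846 0.031  0.0839] ang01 -1.707 ang12 2.969
cover [ 0.4215 -0.138 ] edges [0.0328 0.0347 0.0326 0.034 ] ang01 -1.394 ang12 -2.947
stainfoot [ 0.4465 -0.008 ] edges [0.0524 0.0507 0.051  0.053 ] ang01 -1.452 ang12 -3.03
stainlid [ 0.4481 -0.0081] edges [0.0448 0.0411 0.0426 0.0405] ang01 -1.472 ang12 -3.053
knob [ 0.44772295 -0.00922041] jar [ 0.34953275 -0.27381871] drop teat [0.3540499  0.26836988] dropbody [0.3520159  0.27130701]
bottles [0.52298869 0.35995541] [0.52024857 0.22095725]
petri [0.70073465 0.25039234 0.0135    ] tally [ 0.73221197 -0.20307767  0.025     ]
y1 [0.338 0.065]
y2 [ 0.638 -0.223]
p1 [ 0.345 -0.049]
p2 [ 0.327 -0.172]
```

```bash
cat > plan.py <<'E'
import sys
from h import *
# usage plan.py x y z yaw [n]
a=[float(v) for v in sys.argv[1:]]
s=manip.observe();p=s['position'];yw=s['eef_rot'][2]
tgt=np.array(a[:3]);dy=(a[3]-yw+np.pi)%(2*np.pi)-np.pi
d=tgt-p
n=int(a[4]) if len(a)>4 else max(1,int(np.ceil(max(np.linalg.norm(d)/.048,abs(dy)/.145))))
print('t',round(s['t'],2),'pos',p.round(4),'rpy',s['eef_rot'].round(3),'n',n,'az',round(-dy/n,3), 'F',s['wrist_force'].round(1),'w',round(s['gripper_width']*92,1))
for i in range(n):
    y=yw+dy*i/n;st=d/n
    print(np.round([100*(np.cos(y)*st[0]+np.sin(y)*st[1]),100*(np.sin(y)*st[0]-np.cos(y)*st[1]),-100*st[2]],2).tolist(),end=' ')
print()
E
python3 plan.py .3495 -.274 .2 1.43
```

```text
t 0.15 pos [ 0.153  -0.6313  0.2279] rpy [-3.14   0.     0.238] n 9 az -0.132 F [-0.3  1.4 -0.9] w 91.7
[3.06, -3.34, 0.31] [3.47, -2.91, 0.31] [3.83, -2.43, 0.31] [4.11, -1.9, 0.31] [4.33, -1.34, 0.31] [4.47, -0.76, 0.31] [4.53, -0.16, 0.31] [4.51, 0.44, 0.31] [4.41, 1.03, 0.31]
```

Call:
carry_out:
  deltas:
    - [[3.1,-3.3,0.3],[0,0,-0.13]]
    - [[3.5,-2.9,0.3],[0,0,-0.13]]
    - [[3.8,-2.4,0.3],[0,0,-0.13]]
    - [[4.1,-1.9,0.3],[0,0,-0.13]]
    - [[4.3,-1.3,0.3],[0,0,-0.13]]
  jaw: 0.6
  newtons: 20

```text
t: 0.65
position: [0.2644, -0.4332, 0.2134]
eef_rot: [-3.141, 0.0, 0.893]
wrist_force: [0.9, -0.1, 0.0]
gripper_width: 0.8
```

Call:
carry_out:
  deltas:
    - [[4.5,-0.8,0.3],[0,0,-0.13]]
    - [[4.5,-0.2,0.3],[0,0,-0.13]]
    - [[4.5,0.4,0.3],[0,0,-0.13]]
    - [[4.4,1.0,0.3],[0,0,-0.13]]
    - [[0,0,0],[0,0,0]]

```text
t: 1.15
position: [0.3549, -0.2719, 0.2015]
eef_rot: [3.141, -0.002, 1.419]
wrist_force: [-1.0, -0.5, 0.3]
gripper_width: 0.803
```

```bash
python3 plan.py .3495 -.274 .03 1.43; python3 -c "
from h import *
wristf('w1')"
```

```text
t 1.15 pos [ 0.3549 -0.2719  0.2015] rpy [ 3.141e+00 -2.000e-03  1.419e+00] n 4 az -0.003 F [-1.  -0.5  0.3] w 73.9
[-0.07, -0.12, 4.29] [-0.07, -0.12, 4.29] [-0.07, -0.12, 4.29] [-0.07, -0.13, 4.29]
```

View pics/w1.png

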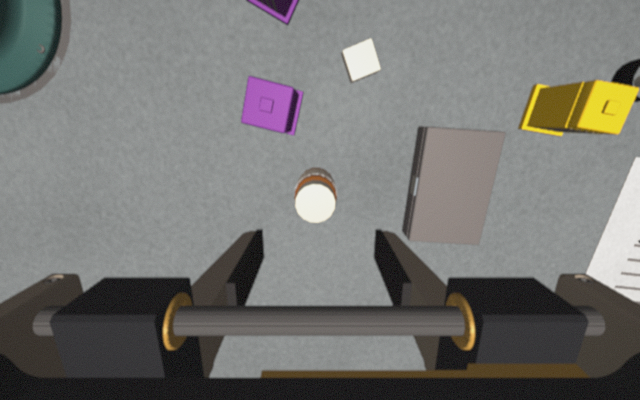

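The wrist view shows the jar cap at (316,202) with a free path and purple jar p2 at (270,106). Next I cross-check the jar position from this view.

```bash
python3 - <<'E'
from h import *
f=pickle.load(open('w1.pkl','rb'))
print(onz(f,316,202.5,.085), 'cover',onz(f,361.5,60,.02))
for z in(0,.085):print(proj(f,[.3495,-.274,z]))
t=pickle.load(open('top0.pkl','rb'));s=pickle.load(open('scene0.pkl','rb'))
print('jar from scene', onz(s,163,212,.085))
E
```

```text
[ 0.35176018 -0.27380585  0.085     ] cover [ 0.42278265 -0.13870562  0.02      ]
[314.89036714 184.76949012]
[313.83515854 203.00277746]
jar from scene [ 0.35568941 -0.27457999  0.085     ]
```

Call:
carry_out:
  deltas:
    - [[-0.2,-0.3,4],[0,0,0]]
    - [[0,0,4.5],[0,0,0]]
    - [[0,0,4.5],[0,0,0]]
    - [[0,0,4],[0,0,0]]
    - [[0,0,0],[0,0,0]]

```text
t: 1.7
position: [0.3452, -0.2775, 0.0272]
eef_rot: [-3.132, -0.004, 1.405]
wrist_force: [-0.7, -0.8, 0.1]
gripper_width: 0.803
```

Call:
carry_out:
  deltas:
    - [[0,0,0],[0,0,0]]
    - [[0,0,0],[0,0,0]]
    - [[0,0,0],[0,0,0]]
    - [[0,0,0],[0,0,0]]
  jaw: -0.5

```text
t: 2.1
position: [0.3501, -0.2798, 0.0335]
eef_rot: [3.139, 0.002, 1.407]
wrist_force: [-1.2, 0.1, 7.4]
gripper_width: 0.513
```

```bash
python3 plan.py .6128 .1269 .2 1.43; python3 -c "
from h import *
wristf('w2')"
```

```text
t 2.1 pos [ 0.3501 -0.2798  0.0335] rpy [3.139e+00 2.000e-03 1.407e+00] n 11 az -0.002 F [-1.2  0.1  7.4] w 47.2
[4.04, 1.75, -1.51] [4.03, 1.76, -1.51] [4.03, 1.77, -1.51] [4.03, 1.78, -1.51] [4.02, 1.79, -1.51] [4.02, 1.79, -1.51] [4.02, 1.8, -1.51] [4.01, 1.81, -1.51] [4.01, 1.82, -1.51] [4.0, 1.83, -1.51] [4.0, 1.84, -1.51]
```

View pics/w2.png

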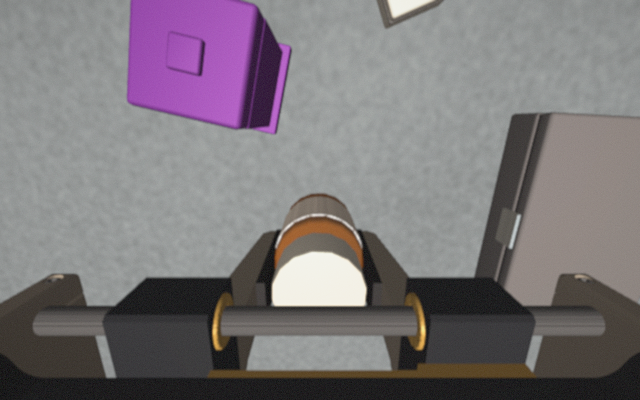

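Call:
carry_out:
  deltas:
    - [[0,0,-1.0],[0,0,0]]
    - [[0,0,-1],[0,0,0]]
    - [[0,0,-1],[0,0,0]]
    - [[0,0,0],[0,0,0]]
    - [[0,0,0],[0,0,0]]
  newtons: 30

```text
t: 2.65
position: [0.3492, -0.2788, 0.062]
eef_rot: [3.141, 0.001, 1.407]
wrist_force: [-1.1, -0.8, -2.2]
gripper_width: 0.515
```

```bash
python3 plan.py .6128 .1269 .2 1.43; python3 -c "
from h import *
f,s=wristf('w3');print(s['position'],s['qd'].round(3))"
```

```text
t 2.65 pos [ 0.3492 -0.2788  0.062 ] rpy [3.141e+00 1.000e-03 1.407e+00] n 11 az -0.002 F [-1.1 -0.8 -2.2] w 47.4
[4.03, 1.76, -1.25] [4.03, 1.77, -1.25] [4.02, 1.78, -1.25] [4.02, 1.79, -1.25] [4.01, 1.8, -1.25] [4.01, 1.81, -1.25] [4.01, 1.81, -1.25] [4.0, 1.82, -1.25] [4.0, 1.83, -1.25] [4.0, 1.84, -1.25] [3.99, 1.85, -1.25] 
[ 0.34924451 -0.27884438  0.06199666] [-0.005  0.018  0.007  0.005  0.002 -0.002 -0.002]
```

View pics/w3.png

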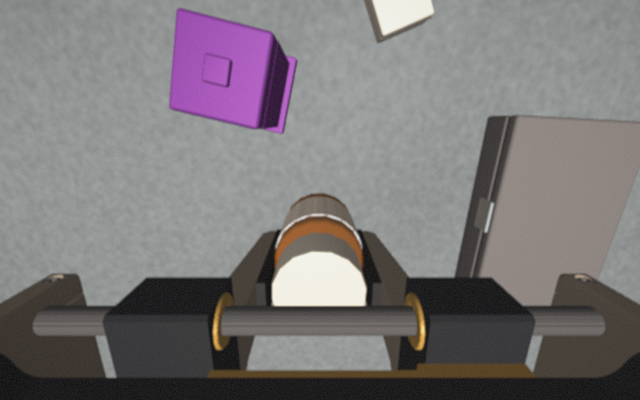

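```bash
python3 - <<'E'
from h import *
f=pickle.load(open('w3.pkl','rb'));T=f['T_tool_cam']
def tool(u,v,z):
    d=T[:3,:3]@np.array([(u-f['cx'])/f['fx'],-(v-f['cy'])/f['fy'],-1]);return (T[:3,3]+d*(z-T[2,3])/d[2]).round(4)
for z in(-.049,-.0515,-.054):print(tool(319.5,246,z),tool(273,290,z),tool(366,290,z))
E
```

```text
[ 0.0269  0.0002 -0.049 ] [ 0.0058 -0.0202 -0.049 ] [ 0.0058  0.0207 -0.049 ]
[ 0.0281  0.0002 -0.0515] [ 0.0075 -0.0197 -0.0515] [ 0.0075  0.0202 -0.0515]
[ 0.0293  0.0002 -0.054 ] [ 0.0092 -0.0192 -0.054 ] [ 0.0092  0.0197 -0.054 ]
```

Call:
carry_out:
  deltas:
    - [[2,1,-4],[0,0,0]]
    - [[4,1.8,-2],[0,0,0]]
    - [[4,1.8,-2],[0,0,0]]
    - [[4,1.8,-2],[0,0,0]]
    - [[4,1.8,0],[0,0,0]]

```text
t: 3.2
position: [0.4614, -0.1131, 0.1637]
eef_rot: [3.137, 0.001, 1.407]
wrist_force: [1.1, -0.5, -1.3]
gripper_width: 0.521
```

Call:
carry_out:
  deltas:
    - [[4,1.8,0],[0,0,0]]
    - [[4,1.8,0],[0,0,0]]
    - [[4,1.8,0],[0,0,0]]
    - [[4,1.8,0],[0,0,0]]
    - [[4,1.8,0],[0,0,0]]

```text
t: 3.7
position: [0.5808, 0.0698, 0.1606]
eef_rot: [-3.14, 0.001, 1.408]
wrist_force: [1.0, -1.3, -0.9]
gripper_width: 0.511
```

```bash
python3 plan.py .612 .122 .15 1.43
```

```text
t 3.7 pos [0.5808 0.0698 0.1606] rpy [-3.140e+00  1.000e-03  1.408e+00] n 2 az -0.011 F [ 1.  -1.3 -0.9] w 47.0
[2.83, 1.11, 0.53] [2.81, 1.15, 0.53]
```

Call:
carry_out:
  deltas:
    - [[2.8,1.1,0.5],[0,0,0]]
    - [[2.6,1.1,0.5],[0,0,0]]
    - [[0,0,0],[0,0,0]]
    - [[0,0,0],[0,0,0]]
    - [[0,0,0],[0,0,0]]

```text
t: 4.2
position: [0.6105, 0.1167, 0.151]
eef_rot: [-3.14, 0.001, 1.407]
wrist_force: [-0.5, 0.0, -1.5]
gripper_width: 0.515
```

```bash
python3 plan.py .612 .122 .06 1.43; python3 -c "
from h import *
f=manip.grab_frame('top');pickle.dump(f,open('top1.pkl','wb'))
cv2.imwrite('pics/top1.png',f['pixels'][:,:,::-1])
wristf('w4')"
```

```text
t 4.2 pos [0.6105 0.1167 0.151 ] rpy [-3.140e+00  1.000e-03  1.407e+00] n 2 az -0.012 F [-0.5  0.  -1.5] w 47.4
[0.28, 0.03, 4.55] [0.28, 0.04, 4.55]
```

View pics/w4.png

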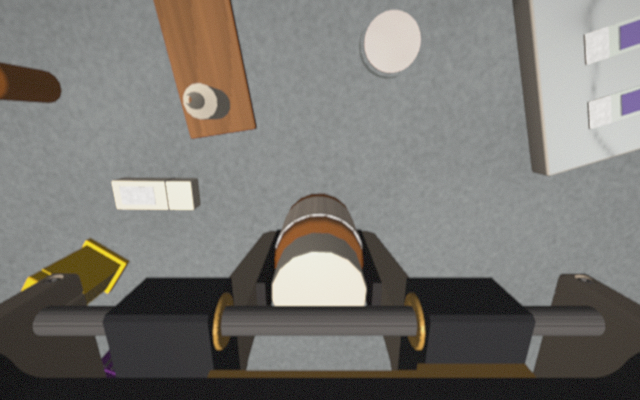

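The jar is held upright and the spot below is clear, with the petri dish at (391,43) well off. I'll lower it.

Call:
carry_out:
  deltas:
    - [[0.3,0.1,4],[0,0,0]]
    - [[0.2,0,4],[0,0,0]]
    - [[0,0,2],[0,0,0]]
    - [[0,0,0],[0,0,0]]
    - [[0,0,0],[0,0,0]]

```text
t: 4.8
position: [0.6133, 0.1223, 0.0522]
eef_rot: [3.141, -0.0, 1.407]
wrist_force: [0.6, 0.7, -1.2]
gripper_width: 0.511
```

```bash
python3 plan.py .612 .122 .035 1.43
```

```text
t 4.8 pos [0.6133 0.1223 0.0522] rpy [ 3.141 -0.     1.407] n 1 az -0.023 F [ 0.6  0.7 -1.2] w 47.1
[-0.06, -0.12, 1.72]
```

Call:
carry_out:
  deltas:
    - [[-0.05,-0.1,1],[0,0,0]]
    - [[0,0,0.6],[0,0,0]]
    - [[0,0,0],[0,0,0]]
    - [[0,0,0],[0,0,0]]

```text
t: 5.2
position: [0.6119, 0.1226, 0.0358]
eef_rot: [3.141, -0.0, 1.408]
wrist_force: [0.5, -0.1, -1.7]
gripper_width: 0.511
```

Call:
carry_out:
  deltas:
    - [[0,0,0.2],[0,0,0]]
    - [[0,0,0.1],[0,0,0]]
    - [[0,0,0],[0,0,0]]

```text
t: 5.5
position: [0.6122, 0.1228, 0.0336]
eef_rot: [3.141, -0.0, 1.408]
wrist_force: [-1.2, 0.5, 4.5]
gripper_width: 0.513
```

Contact with the bench, so I'll release and then go up.

Call:
carry_out:
  deltas:
    - [[0,0,0],[0,0,0]]
    - [[0,0,0],[0,0,0]]
    - [[0,0,0],[0,0,0]]
  jaw: 0.6

```text
t: 5.8
position: [0.6119, 0.1226, 0.0325]
eef_rot: [3.141, -0.0, 1.408]
wrist_force: [0.0, -0.1, 0.6]
gripper_width: 0.756
```

Call:
carry_out:
  deltas:
    - [[0,0,-3],[0,0,0]]
    - [[0,0,-4],[0,0,0]]
    - [[0,0,-5],[0,0,0]]
    - [[0,0,-5],[0,0,0]]
    - [[0,0,0],[0,0,0]]

```text
t: 6.3
position: [0.6158, 0.1243, 0.2103]
eef_rot: [3.129, -0.005, 1.408]
wrist_force: [-0.6, 0.3, 0.4]
gripper_width: 0.803
```

```bash
python3 plan.py .447 -.0085 .2 0.115; python3 -c "
from h import *
wristf('w5')"
```

```text
t 6.3 pos [0.6158 0.1243 0.2103] rpy [ 3.129 -0.005  1.408] n 9 az 0.144 F [-0.6  0.3  0.4] w 73.8
[-1.76, -1.61, 0.11] [-1.97, -1.34, 0.11] [-2.14, -1.05, 0.11] [-2.27, -0.73, 0.11] [-2.35, -0.4, 0.11] [-2.39, -0.05, 0.11] [-2.37, 0.29, 0.11] [-2.3, 0.62, 0.11] [-2.19, 0.95, 0.11]
```

View pics/w5.png

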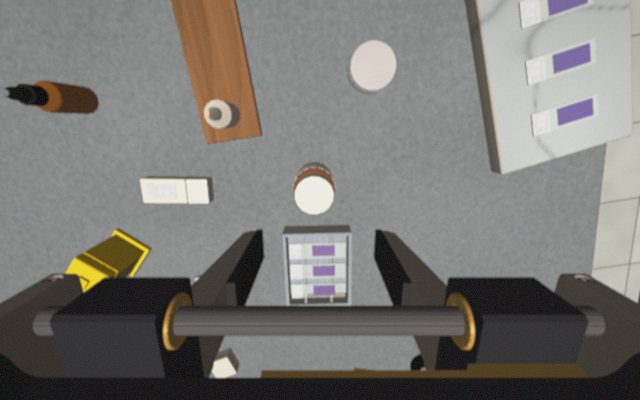

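Jar stands at (314,194) on the trough's axis. On to the staining jar.

Call:
carry_out:
  deltas:
    - [[-1.8,-1.6,0.1],[0,0,0.144]]
    - [[-2.0,-1.3,0.1],[0,0,0.144]]
    - [[-2.1,-1.0,0.1],[0,0,0.144]]
    - [[-2.3,-0.7,0.1],[0,0,0.144]]
    - [[-2.3,-0.4,0.1],[0,0,0.144]]

```text
t: 6.85
position: [0.5177, 0.0474, 0.196]
eef_rot: [-3.14, 0.002, 0.681]
wrist_force: [-0.5, -0.1, 0.1]
gripper_width: 0.8
```

Call:
carry_out:
  deltas:
    - [[-2.4,0,0.1],[0,0,0.144]]
    - [[-2.4,0.3,0.1],[0,0,0.144]]
    - [[-2.3,0.6,0.1],[0,0,0.144]]
    - [[-2.2,0.9,0.1],[0,0,0.144]]
    - [[0,0,0],[0,0,0]]

```text
t: 7.35
position: [0.4408, -0.0127, 0.1921]
eef_rot: [3.141, 0.004, 0.107]
wrist_force: [0.1, 0.6, 0.5]
gripper_width: 0.8
```

Call:
carry_out:
  deltas:
    - [[0,0,0],[0,0,0]]
    - [[0,0,0],[0,0,0]]

```text
t: 7.55
position: [0.4446, -0.01, 0.1933]
eef_rot: [-3.141, -0.0, 0.114]
wrist_force: [-0.5, -0.1, -0.2]
gripper_width: 0.801
```

```bash
python3 plan.py .447 -.0085 .09 0.115; python3 -c "
from h import *
wristf('w6')"
```

```text
t 7.55 pos [ 0.4446 -0.01    0.1933] rpy [-3.141 -0.     0.114] n 3 az -0.0 F [-0.5 -0.1 -0.2] w 73.7
[0.09, -0.04, 3.44] [0.09, -0.04, 3.44] [0.09, -0.04, 3.44]
```

View pics/w6.png

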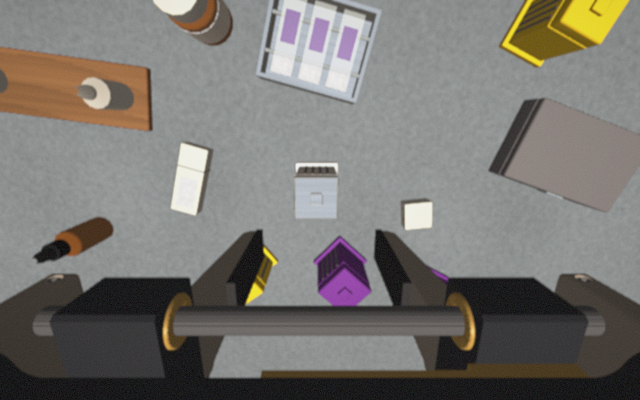

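The steel-lidded white jar is the right one: lid at (316,192), square to the jaws, with p1 purple at (343,280) clear.

```bash
python3 - <<'E'
from h import *
f=pickle.load(open('w6.pkl','rb'))
print(onz(f,316,192,.078),onz(f,316,198,.082)[:2],'mailer',onz(f,190,179,.02)[:2],'cover',onz(f,418,214,.02)[:2])
for z in(0,.078):print(proj(f,[.447,-.0085,z]))
E
```

```text
[ 0.45331859 -0.00696485  0.078     ] [ 0.44822072 -0.00757558] mailer [0.43738237 0.14409382] cover [ 0.42512757 -0.13726482]
[317.2290343 181.9149839]
[316.81385995 198.2049325 ]
```

Call:
carry_out:
  deltas:
    - [[0.3,-0.2,3.5],[0,0,0]]
    - [[0,0,3.5],[0,0,0]]
    - [[0,0,0],[0,0,0]]
    - [[0,0,0],[0,0,0]]

```text
t: 8.0
position: [0.4469, -0.0078, 0.1235]
eef_rot: [-3.141, 0.001, 0.113]
wrist_force: [-0.0, -0.0, 0.2]
gripper_width: 0.798
```

Call:
carry_out:
  deltas:
    - [[0,0,3],[0,0,0]]
    - [[0,0,3],[0,0,0]]
    - [[0,0,2],[0,0,0]]
    - [[0,0,0],[0,0,0]]
    - [[0,0,0],[0,0,0]]

```text
t: 8.5
position: [0.4481, -0.0081, 0.045]
eef_rot: [3.141, -0.002, 0.112]
wrist_force: [0.1, -0.8, -0.3]
gripper_width: 0.802
```

Call:
carry_out:
  deltas:
    - [[0,0,0.3],[0,0,0]]
    - [[0,0,0],[0,0,0]]
    - [[0,0,0],[0,0,0]]
    - [[0,0,0],[0,0,0]]
    - [[0,0,0],[0,0,0]]
  jaw: -0.5

```text
t: 9.0
position: [0.4471, -0.0082, 0.0411]
eef_rot: [3.141, -0.001, 0.112]
wrist_force: [-1.4, 0.8, 6.0]
gripper_width: 0.475
```

Call:
carry_out:
  deltas:
    - [[0,0,-2],[0,0,0]]
    - [[0,0,-3],[0,0,0]]
    - [[0,0,0],[0,0,0]]
    - [[0,0,0],[0,0,0]]

```text
t: 9.4
position: [0.4468, -0.0085, 0.0907]
eef_rot: [3.141, -0.001, 0.111]
wrist_force: [0.3, -0.2, -1.0]
gripper_width: 0.477
```

```bash
python3 plan.py .5803 -.1069 .13 -.138; python3 -c "
from h import *
wristf('w7')"
```

```text
t 9.4 pos [ 0.4468 -0.0085  0.0907] rpy [ 3.141e+00 -1.000e-03  1.110e-01] n 4 az 0.062 F [ 0.3 -0.2 -1. ] w 43.9
[3.04, 2.81, -0.98] [3.21, 2.62, -0.98] [3.37, 2.41, -0.98] [3.51, 2.2, -0.98]
```

View pics/w7.png

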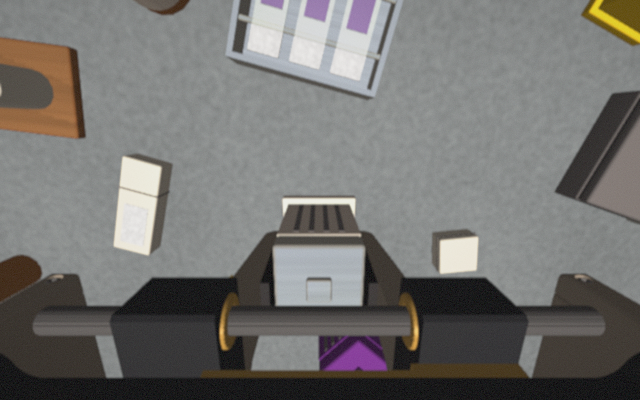

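Call:
carry_out:
  deltas:
    - [[3.0,2.8,-1.5],[0,0,0.062]]
    - [[3.2,2.6,-1],[0,0,0.062]]
    - [[3.4,2.4,0],[0,0,0.062]]
    - [[3.5,2.2,0],[0,0,0.062]]
    - [[0,0,0],[0,0,0]]

```text
t: 9.95
position: [0.5827, -0.1106, 0.1139]
eef_rot: [3.14, -0.001, -0.142]
wrist_force: [0.2, 0.1, -1.6]
gripper_width: 0.479
```

Call:
carry_out:
  deltas:
    - [[0,0,0],[0,0,0]]
    - [[0,0,0],[0,0,0]]

```text
t: 10.15
position: [0.5782, -0.105, 0.1141]
eef_rot: [-3.141, 0.003, -0.135]
wrist_force: [-0.1, 0.6, -2.4]
gripper_width: 0.474
```

```bash
python3 plan.py .5803 -.1069 .06 -.138; python3 - <<'E'
from h import *
f,s=wristf('w8');T=f['T_tool_cam']
def tool(u,v,z):
    d=T[:3,:3]@np.array([(u-f['cx'])/f['fx'],-(v-f['cy'])/f['fy'],-1]);return (T[:3,3]+d*(z-T[2,3])/d[2]).round(4)
print('knob far edge',tool(319,279,-.041),'lid far edge',tool(319,237,-.037),tool(274,245,-.037),tool(364,245,-.037))
g=manip.grab_frame('top');pickle.dump(g,open('top2.pkl','wb'))
cv2.imwrite('pics/top2.png',cv2.resize(g['pixels'][100:260,220:420,::-1],None,fx=4,fy=4,interpolation=cv2.INTER_CUBIC))
E
```

```text
t 10.15 pos [ 0.5782 -0.105   0.1141] rpy [-3.141e+00  3.000e-03 -1.350e-01] n 2 az 0.002 F [-0.1  0.6 -2.4] w 43.6
[0.12, 0.08, 2.7] [0.12, 0.08, 2.7] 
knob far edge [ 0.0069  0.001  -0.041 ] lid far edge [ 0.0264  0.001  -0.037 ] [ 0.0223 -0.0199 -0.037 ] [ 0.0223  0.0219 -0.037 ]
```

View pics/w8.png

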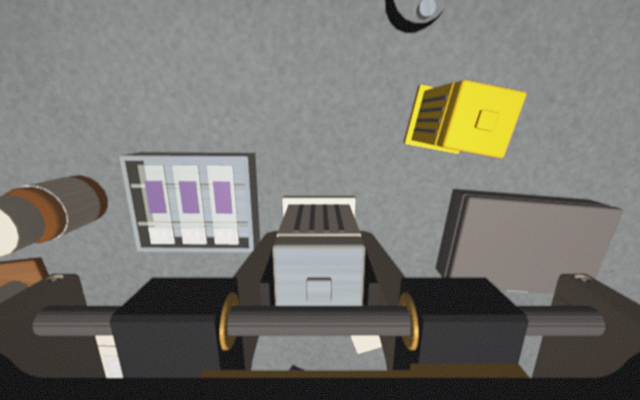

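View pics/top2.png

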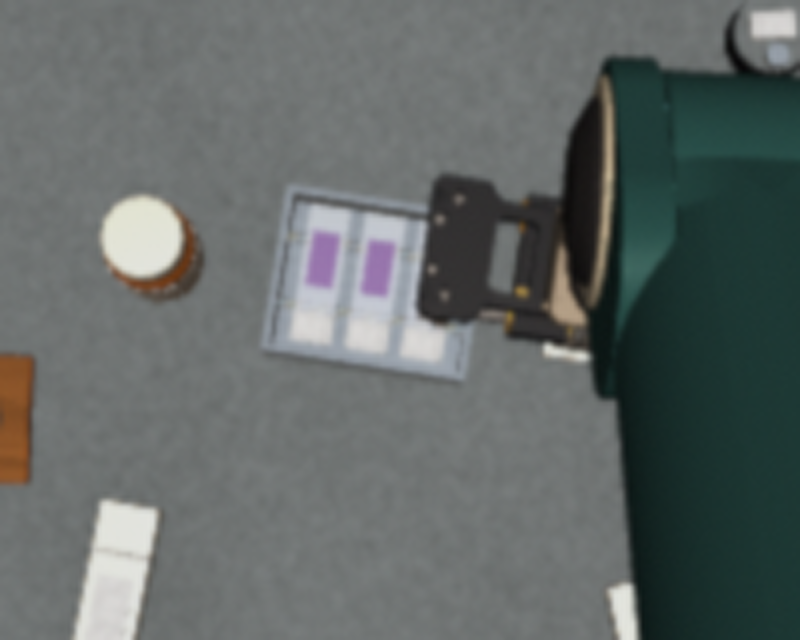

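Call:
carry_out:
  deltas:
    - [[0,0.1,3],[0,0,0]]
    - [[0,0,3],[0,0,0]]
    - [[0,0,0],[0,0,0]]
    - [[0,0,0],[0,0,0]]

```text
t: 10.65
position: [0.5794, -0.1065, 0.0558]
eef_rot: [-3.141, 0.001, -0.135]
wrist_force: [-0.9, 0.5, -1.2]
gripper_width: 0.476
```

```bash
python3 plan.py .5775 -.1065 .043 -.138; python3 - <<'E'
from h import *
f=pickle.load(open('top2.pkl','rb'))
p=onz(f,255.75,159,.085)[:2];d=p-np.array([.5964,.009]);y=-.138
print(p,'trough frame',d@[np.cos(y),np.sin(y)],d@[-np.sin(y),np.cos(y)])
E
```

```text
t 10.65 pos [ 0.5794 -0.1065  0.0558] rpy [-3.141e+00  1.000e-03 -1.350e-01] n 1 az 0.003 F [-0.9  0.5 -1.2] w 43.8
[-0.18, 0.02, 1.28] 
[0.61100089 0.12676918] trough frame -0.0017385296920854922 0.11865808951436045
```

Jar is within 2 mm of its target. I'll lower the staining jar.

Call:
carry_out:
  deltas:
    - [[-0.1,0,1],[0,0,0]]
    - [[0,0,0.3],[0,0,0]]
    - [[0,0,0],[0,0,0]]
    - [[0,0,0],[0,0,0]]

```text
t: 11.05
position: [0.5791, -0.1071, 0.043]
eef_rot: [3.142, -0.001, -0.136]
wrist_force: [0.4, 0.5, -2.3]
gripper_width: 0.476
```

Call:
carry_out:
  deltas:
    - [[0,0,0.1],[0,0,0]]
    - [[0,0,0.1],[0,0,0]]
    - [[0,0,0],[0,0,0]]

```text
t: 11.35
position: [0.5791, -0.107, 0.0412]
eef_rot: [3.141, -0.001, -0.136]
wrist_force: [-1.6, 0.3, 3.3]
gripper_width: 0.476
```

Call:
carry_out:
  deltas:
    - [[0,0,0],[0,0,0]]
    - [[0,0,0],[0,0,0]]
    - [[0,0,0],[0,0,0]]
  jaw: 0.35

```text
t: 11.65
position: [0.5788, -0.107, 0.0405]
eef_rot: [3.142, 0.0, -0.136]
wrist_force: [0.3, -0.0, 0.5]
gripper_width: 0.678
```

Call:
carry_out:
  deltas:
    - [[0,0,-3],[0,0,0]]
    - [[0,0,-4],[0,0,0]]
    - [[0,0,-5],[0,0,0]]
    - [[0,0,-4],[0,0,0]]
    - [[0,0,0],[0,0,0]]

```text
t: 12.15
position: [0.5824, -0.1074, 0.2069]
eef_rot: [3.141, -0.012, -0.136]
wrist_force: [0.1, -0.8, 0.1]
gripper_width: 0.674
```

```bash
python3 plan.py .353 .270 .2 1.57; python3 -c "
from h import *
wristf('w9')"
```

```text
t 12.15 pos [ 0.5824 -0.1074  0.2069] rpy [ 3.141 -0.012 -0.136] n 12 az -0.142 F [ 0.1 -0.8  0.1] w 62.0
[-2.32, -2.86, 0.06] [-1.89, -3.16, 0.06] [-1.43, -3.39, 0.06] [-0.93, -3.56, 0.06] [-0.42, -3.66, 0.06] [0.1, -3.68, 0.06] [0.62, -3.63, 0.06] [1.13, -3.5, 0.06] [1.62, -3.31, 0.06] [2.07, -3.04, 0.06] [2.48, -2.72, 0.06] [2.84, -2.34, 0.06]
```

View pics/w9.png

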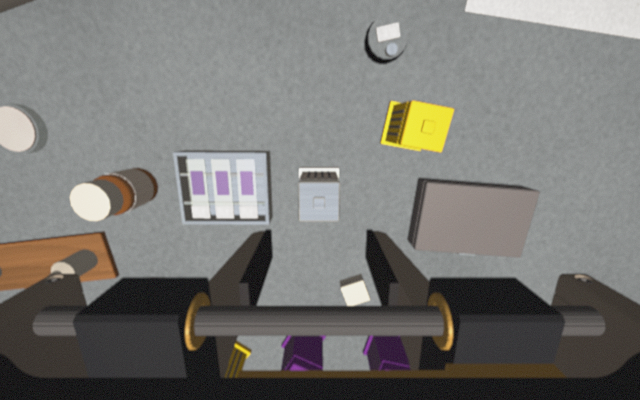

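The staining jar stands at (319,201), right of the trough. Now the dropper.

Call:
carry_out:
  deltas:
    - [[-2.3,-2.9,0],[0,0,-0.142]]
    - [[-1.9,-3.2,0],[0,0,-0.142]]
    - [[-1.4,-3.4,0],[0,0,-0.142]]
    - [[-0.9,-3.6,0],[0,0,-0.142]]
    - [[-0.4,-3.7,0],[0,0,-0.142]]

```text
t: 12.7
position: [0.4819, 0.0532, 0.1989]
eef_rot: [-3.14, 0.002, 0.579]
wrist_force: [-0.4, -0.3, 0.5]
gripper_width: 0.681
```

Call:
carry_out:
  deltas:
    - [[0.1,-3.7,0],[0,0,-0.142]]
    - [[0.6,-3.6,0],[0,0,-0.142]]
    - [[1.1,-3.5,0],[0,0,-0.142]]
    - [[1.6,-3.3,0],[0,0,-0.142]]
    - [[2.1,-3.0,0],[0,0,-0.142]]

```text
t: 13.2
position: [0.3867, 0.2095, 0.1992]
eef_rot: [-3.139, 0.002, 1.289]
wrist_force: [0.7, 0.7, -0.4]
gripper_width: 0.675
```

Call:
carry_out:
  deltas:
    - [[2.5,-2.7,0],[0,0,-0.142]]
    - [[2.8,-2.3,0],[0,0,-0.142]]
    - [[0,0,0],[0,0,0]]
    - [[0,0,0],[0,0,0]]
    - [[0,0,0],[0,0,0]]

```text
t: 13.7
position: [0.3512, 0.2704, 0.1997]
eef_rot: [-3.14, 0.001, 1.565]
wrist_force: [0.2, -0.3, -0.1]
gripper_width: 0.676
```

```bash
python3 plan.py .353 .270 .12 1.57; python3 -c "
from h import *
wristf('w10')"
```

```text
t 13.7 pos [0.3512 0.2704 0.1997] rpy [-3.140e+00  1.000e-03  1.565e+00] n 2 az -0.002 F [ 0.2 -0.3 -0.1] w 62.2
[-0.02, 0.09, 3.98] [-0.02, 0.09, 3.98]
```

View pics/w10.png

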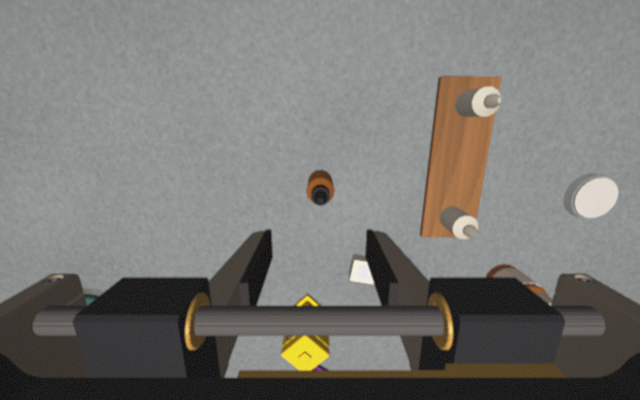

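```bash
python3 - <<'E'
from h import *
f=pickle.load(open('w10.pkl','rb'))
g=f['pixels'][150:230,270:370,::-1];cv2.imwrite('pics/c10.png',cv2.resize(g,None,fx=6,fy=6,interpolation=cv2.INTER_CUBIC))
print(onz(f,320,195,.09)[:2],[proj(f,[.353,.27,z]).round(1) for z in(0,.03,.052,.092)])
print('board',np.mean([onz(f,u,v,.01)[:2] for u,v in((440,76),(500,77),(482,237),(421,237))],0))
E
```

```text
[0.35214926 0.27739224] [array([320.5, 182.8]), array([320.6, 188.1]), array([320.7, 192.7]), array([320.9, 202.8])]
board [0.52597087 0.2961882 ]
```

View pics/c10.png

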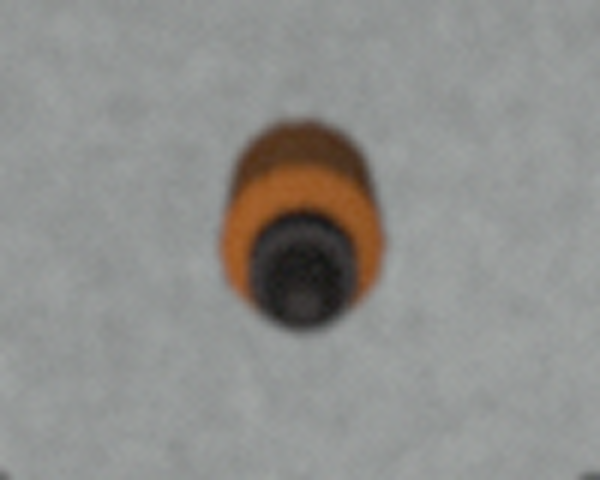

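Teat tip sits at about (320,201) and the shoulder disc centre at (320,190), which puts the dropper at about (0.3525, 0.272). I'll descend.

Call:
carry_out:
  deltas:
    - [[0.2,0.1,4],[0,0,0]]
    - [[0,0,4],[0,0,0]]
    - [[0,0,0],[0,0,0]]
    - [[0,0,0],[0,0,0]]

```text
t: 14.15
position: [0.3521, 0.2732, 0.1207]
eef_rot: [-3.14, 0.001, 1.567]
wrist_force: [0.4, -0.1, -0.1]
gripper_width: 0.675
```

Call:
carry_out:
  deltas:
    - [[0,0,4],[0,0,0]]
    - [[0,0,3],[0,0,0]]
    - [[0,0,1.7],[0,0,0]]
    - [[0,0,0],[0,0,0]]
    - [[0,0,0],[0,0,0]]

```text
t: 14.65
position: [0.3533, 0.2745, 0.0353]
eef_rot: [3.139, -0.001, 1.567]
wrist_force: [0.5, 0.3, 0.8]
gripper_width: 0.672
```

Call:
carry_out:
  deltas:
    - [[-0.1,0,0.2],[0,0,0]]
    - [[0,0,0],[0,0,0]]
    - [[0,0,0],[0,0,0]]
    - [[0,0,0],[0,0,0]]
    - [[0,0,0],[0,0,0]]
  jaw: -0.7
  newtons: 20

```text
t: 15.15
position: [0.3524, 0.2728, 0.032]
eef_rot: [3.141, -0.0, 1.568]
wrist_force: [-0.4, -0.7, 4.9]
gripper_width: 0.337
```

Call:
carry_out:
  deltas:
    - [[0,0,-2],[0,0,0]]
    - [[0,0,-4],[0,0,0]]
    - [[0,0,-4],[0,0,0]]
    - [[0,0,0],[0,0,0]]

```text
t: 15.55
position: [0.3542, 0.2748, 0.1355]
eef_rot: [3.135, -0.004, 1.568]
wrist_force: [1.5, 0.2, -0.8]
gripper_width: 0.342
```

```bash
python3 plan.py .5235 .295 .15 1.56; python3 -c "
from h import *
wristf('w11')"
```

```text
t 15.55 pos [0.3542 0.2748 0.1355] rpy [ 3.135 -0.004  1.568] n 4 az 0.002 F [ 1.5  0.2 -0.8] w 31.4
[0.52, 4.23, -0.36] [0.53, 4.23, -0.36] [0.54, 4.23, -0.36] [0.54, 4.23, -0.36]
```

View pics/w11.png

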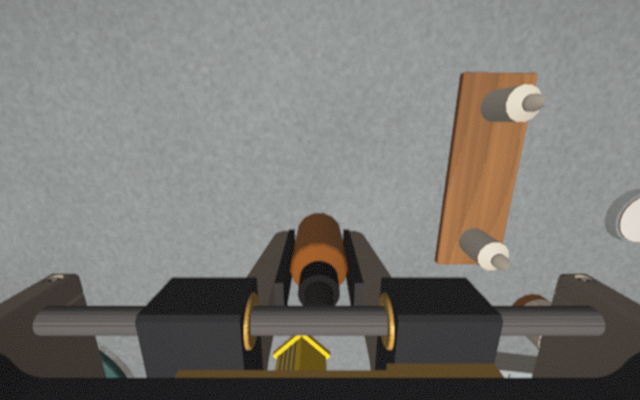

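Call:
carry_out:
  deltas:
    - [[0.4,4.2,-0.5],[0,0,0]]
    - [[0.5,4.2,-0.4],[0,0,0]]
    - [[0.5,4.2,-0.3],[0,0,0]]
    - [[0.5,4.2,0],[0,0,0]]
    - [[0,0,0],[0,0,0]]

```text
t: 16.1
position: [0.5247, 0.2897, 0.1411]
eef_rot: [3.141, 0.0, 1.562]
wrist_force: [-0.6, -0.0, -0.5]
gripper_width: 0.342
```

Call:
carry_out:
  deltas:
    - [[0,0,0],[0,0,0]]
    - [[0,0,0],[0,0,0]]

```text
t: 16.3
position: [0.5181, 0.291, 0.1421]
eef_rot: [-3.139, 0.001, 1.569]
wrist_force: [0.2, -0.2, -0.6]
gripper_width: 0.343
```

```bash
python3 plan.py .5235 .295 .10 1.56; python3 - <<'E'
from h import *
f,s=wristf('w12');T=f['T_tool_cam']
def tool(u,v,z):
    d=T[:3,:3]@np.array([(u-f['cx'])/f['fx'],-(v-f['cy'])/f['fy'],-1]);return (T[:3,3]+d*(z-T[2,3])/d[2]).round(4)
print(tool(291,262,-.02),tool(347,262,-.02),tool(319,240,-.02))
cv2.imwrite('pics/c12.png',cv2.resize(f['pixels'][200:330,230:410,::-1],None,fx=4,fy=4))
E
```

```text
t 16.3 pos [0.5181 0.291  0.1421] rpy [-3.139e+00  1.000e-03  1.569e+00] n 1 az 0.009 F [ 0.2 -0.2 -0.6] w 31.6
[0.4, 0.54, 4.21] 
[ 0.0039 -0.0152 -0.02  ] [ 0.0039  0.0151 -0.02  ] [ 0.0168 -0.     -0.02  ]
```

View pics/w12.png

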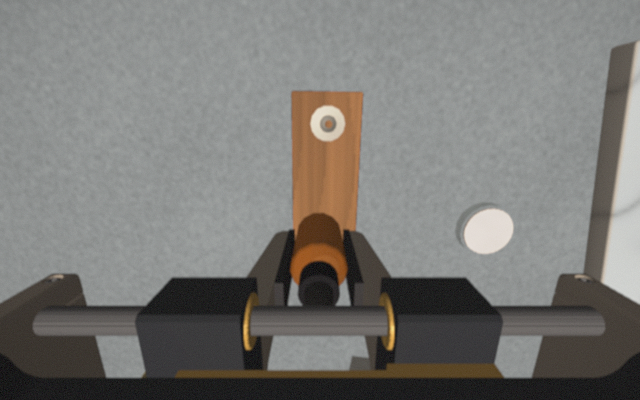

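View pics/c12.png

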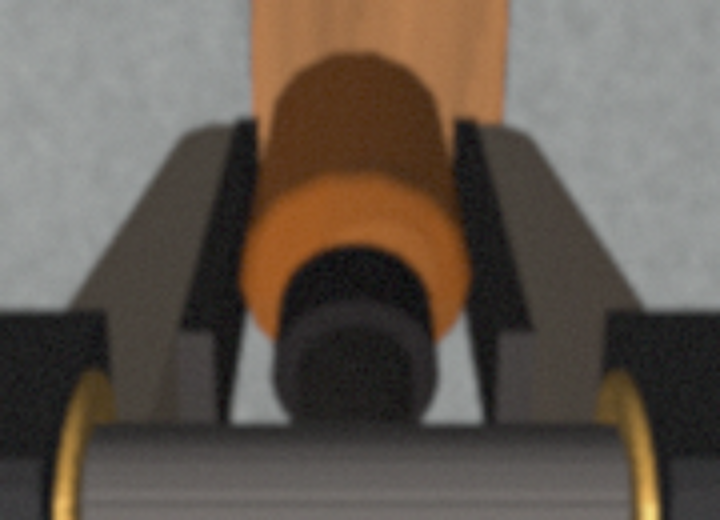

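```bash
python3 - <<'E'
from h import *
f=pickle.load(open('w12.pkl','rb'))
print('far bottle',onz(f,328,123.5,.072)[:2],'end',[onz(f,u,92,.01)[:2].round(4) for u in(292,362.5)])
t=pickle.load(open('top0.pkl','rb'))
print('top bottles caps mid', (onz(t,142.3,201.5,.065)+onz(t,209.5,203.5,.065))[:2]/2)
E
```

```text
far bottle [0.52510952 0.36619572] end [array([0.492 , 0.3949]), array([0.56  , 0.3948])]
top bottles caps mid [0.52128518 0.29096941]
```

Call:
carry_out:
  deltas:
    - [[0.4,0.6,2],[0,0,0]]
    - [[0,0,3],[0,0,0]]
    - [[0,0,2],[0,0,0]]
    - [[0,0,0],[0,0,0]]
    - [[0,0,0],[0,0,0]]

```text
t: 16.85
position: [0.5254, 0.2955, 0.074]
eef_rot: [-3.141, 0.0, 1.569]
wrist_force: [0.5, 0.8, 0.9]
gripper_width: 0.337
```

```bash
python3 plan.py .524 .295 .043 1.56
```

```text
t 16.85 pos [0.5254 0.2955 0.074 ] rpy [-3.141  0.     1.569] n 1 az 0.009 F [0.5 0.8 0.9] w 31.0
[-0.05, -0.14, 3.1]
```

Call:
carry_out:
  deltas:
    - [[0,-0.1,2],[0,0,0]]
    - [[0,0,0.8],[0,0,0]]
    - [[0,0,0],[0,0,0]]
    - [[0,0,0],[0,0,0]]

```text
t: 17.25
position: [0.5255, 0.2955, 0.0465]
eef_rot: [3.141, -0.001, 1.568]
wrist_force: [0.2, -1.0, -1.0]
gripper_width: 0.337
```

Call:
carry_out:
  deltas:
    - [[0,0,0.2],[0,0,0]]
    - [[0,0,0],[0,0,0]]
    - [[0,0,0],[0,0,0]]

```text
t: 17.55
position: [0.5253, 0.2952, 0.0439]
eef_rot: [3.141, -0.0, 1.568]
wrist_force: [-0.9, -0.1, -1.3]
gripper_width: 0.338
```

Call:
carry_out:
  deltas:
    - [[0,0,0.15],[0,0,0]]
    - [[0,0,0],[0,0,0]]
    - [[0,0,0],[0,0,0]]

```text
t: 17.85
position: [0.5252, 0.2951, 0.0421]
eef_rot: [3.141, -0.0, 1.568]
wrist_force: [0.8, -0.5, -0.2]
gripper_width: 0.341
```

Call:
carry_out:
  deltas:
    - [[0,0,0.1],[0,0,0]]
    - [[0,0,0],[0,0,0]]
    - [[0,0,0],[0,0,0]]

```text
t: 18.15
position: [0.5252, 0.2952, 0.042]
eef_rot: [3.141, 0.0, 1.568]
wrist_force: [-2.0, -1.3, 6.4]
gripper_width: 0.339
```

Contact. I'll release to 56 mm and rise.

Call:
carry_out:
  deltas:
    - [[0,0,0],[0,0,0]]
    - [[0,0,0],[0,0,0]]
    - [[0,0,0],[0,0,0]]
  jaw: 0.2

```text
t: 18.45
position: [0.5251, 0.2951, 0.0409]
eef_rot: [-3.141, 0.0, 1.568]
wrist_force: [-0.1, -0.2, -0.2]
gripper_width: 0.577
```

Call:
carry_out:
  deltas:
    - [[0,0,-3],[0,0,0]]
    - [[0,0,-4],[0,0,0]]
    - [[0,0,-5],[0,0,0]]
    - [[0,0,-4],[0,0,0]]
    - [[0,0,0],[0,0,0]]

```text
t: 18.95
position: [0.5277, 0.2975, 0.2071]
eef_rot: [3.132, -0.005, 1.568]
wrist_force: [0.4, 1.0, 0.1]
gripper_width: 0.601
```

```bash
python3 plan.py .436 .145 .2 2.97; python3 -c "
from h import *
wristf('w13')"
```

```text
t 18.95 pos [0.5277 0.2975 0.2071] rpy [ 3.132 -0.005  1.568] n 10 az -0.14 F [0.4 1.  0.1] w 55.3
[-1.53, -0.91, 0.07] [-1.38, -1.12, 0.07] [-1.22, -1.3, 0.07] [-1.02, -1.46, 0.07] [-0.81, -1.59, 0.07] [-0.58, -1.68, 0.07] [-0.34, -1.75, 0.07] [-0.09, -1.78, 0.07] [0.16, -1.77, 0.07] [0.41, -1.73, 0.07]
```

View pics/w13.png

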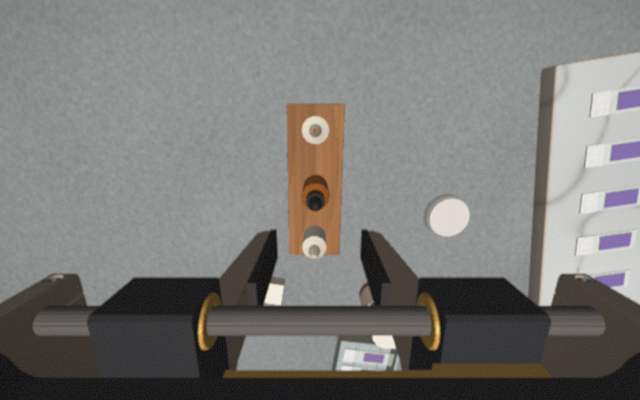

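Dropper stands at (315,198) midway between bottles at (315,130) and (314,247). Next, the mailer.

Call:
carry_out:
  deltas:
    - [[-1.5,-0.9,0],[0,0,-0.14]]
    - [[-1.4,-1.1,0],[0,0,-0.14]]
    - [[-1.2,-1.3,0],[0,0,-0.14]]
    - [[-1.0,-1.5,0],[0,0,-0.14]]
    - [[-0.8,-1.6,0],[0,0,-0.14]]

```text
t: 19.5
position: [0.4775, 0.2181, 0.1992]
eef_rot: [-3.139, -0.001, 2.274]
wrist_force: [0.1, 0.1, 0.4]
gripper_width: 0.601
```

Call:
carry_out:
  deltas:
    - [[-0.6,-1.7,0],[0,0,-0.14]]
    - [[-0.3,-1.7,0],[0,0,-0.14]]
    - [[-0.1,-1.8,0],[0,0,-0.14]]
    - [[0.2,-1.8,0],[0,0,-0.14]]
    - [[0.4,-1.7,0],[0,0,-0.14]]

```text
t: 20.0
position: [0.4311, 0.1423, 0.1996]
eef_rot: [-3.141, -0.003, 2.974]
wrist_force: [-0.1, 0.1, 1.1]
gripper_width: 0.597
```

Call:
carry_out:
  deltas:
    - [[0,0,0],[0,0,0]]
    - [[0,0,0],[0,0,0]]
    - [[0,0,0],[0,0,0]]

```text
t: 20.3
position: [0.4327, 0.144, 0.2008]
eef_rot: [3.141, -0.001, 2.966]
wrist_force: [0.0, -0.1, 0.5]
gripper_width: 0.599
```

```bash
python3 plan.py .436 .145 .1 2.97; python3 -c "
from h import *
wristf('w14')"
```

```text
t 20.3 pos [0.4327 0.144  0.2008] rpy [ 3.141e+00 -1.000e-03  2.966e+00] n 3 az -0.001 F [ 0.  -0.1  0.5] w 55.1
[-0.1, 0.05, 3.36] [-0.1, 0.05, 3.36] [-0.1, 0.05, 3.36]
```

View pics/w14.png

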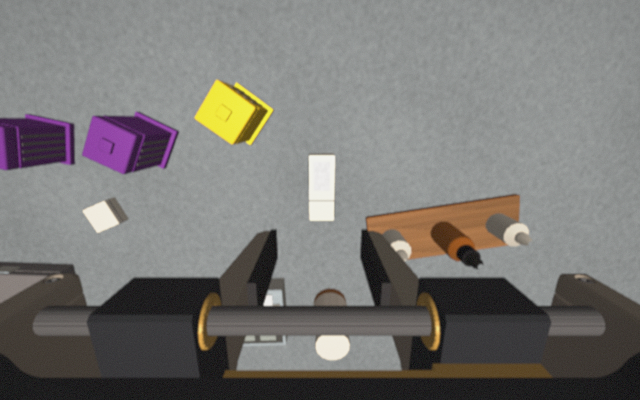

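```bash
python3 - <<'E'
from h import *
f=pickle.load(open('w14.pkl','rb'))
X=np.array([onz(f,u,v,.02)[:2] for u,v in((308.5,154),(335,154),(333.5,220.5),(308.8,220.5))])
print(X.mean(0),np.linalg.norm(np.roll(X,-1,0)-X,axis=1))
d=X[0]+X[1]-X[2]-X[3];print(np.arctan2(d[1],d[0]))
E
python3 plan.py .436 .145 .017 2.97
```

```text
[0.43543799 0.14659243] [0.03174195 0.08455983 0.03164782 0.08455058]
2.9600435235133933
t 20.35 pos [0.4327 0.1442 0.2009] rpy [ 3.141 -0.     2.967] n 4 az -0.001 F [-0.1  0.  -1.5] w 55.3
[-0.08, 0.03, 4.6] [-0.08, 0.03, 4.6] [-0.08, 0.03, 4.6] [-0.08, 0.03, 4.6]
```

Call:
carry_out:
  deltas:
    - [[-0.2,0.2,4],[0,0,0]]
    - [[0,0,4],[0,0,0]]
    - [[0,0,4],[0,0,0]]
    - [[0,0,0],[0,0,0]]
    - [[0,0,0],[0,0,0]]

```text
t: 20.85
position: [0.4347, 0.1462, 0.0814]
eef_rot: [3.141, -0.001, 2.969]
wrist_force: [0.3, 0.6, 0.2]
gripper_width: 0.598
```

```bash
python3 plan.py .435 .1463 .018 2.96
```

```text
t 20.85 pos [0.4347 0.1462 0.0814] rpy [ 3.141e+00 -1.000e-03  2.969e+00] n 2 az 0.005 F [0.3 0.6 0.2] w 55.0
[-0.01, 0.01, 3.17] [-0.01, 0.01, 3.17]
```

Call:
carry_out:
  deltas:
    - [[0,0,3],[0,0,0.01]]
    - [[0,0,2],[0,0,0]]
    - [[0,0,0.9],[0,0,0]]
    - [[0,0,0],[0,0,0]]
    - [[0,0,0],[0,0,0]]

```text
t: 21.35
position: [0.4359, 0.1456, 0.0235]
eef_rot: [3.141, 0.002, 2.958]
wrist_force: [0.1, -0.0, 0.5]
gripper_width: 0.606
```

Call:
carry_out:
  deltas:
    - [[0,0,0.3],[0,0,0]]
    - [[0,0,0.1],[0,0,0]]
    - [[0,0,0],[0,0,0]]

```text
t: 21.65
position: [0.435, 0.1449, 0.0183]
eef_rot: [3.142, 0.0, 2.957]
wrist_force: [-0.5, 0.3, -0.2]
gripper_width: 0.597
```

Call:
carry_out:
  deltas:
    - [[0,0,0],[0,0,0]]
    - [[0,0,0],[0,0,0]]
    - [[0,0,0],[0,0,0]]
    - [[0,0,0],[0,0,0]]
  jaw: -0.7
  newtons: 15

```text
t: 22.05
position: [0.4349, 0.1451, 0.0181]
eef_rot: [3.141, 0.0, 2.958]
wrist_force: [-0.1, 0.6, 1.2]
gripper_width: 0.345
```

Call:
carry_out:
  deltas:
    - [[0,0,-3],[0,0,0]]
    - [[0,0,-4],[0,0,0]]
    - [[0,0,-5],[0,0,0]]
    - [[0,0,0],[0,0,0]]
    - [[0,0,0],[0,0,0]]

```text
t: 22.55
position: [0.4353, 0.1445, 0.1387]
eef_rot: [-3.141, 0.002, 2.957]
wrist_force: [-0.2, -0.3, -1.7]
gripper_width: 0.345
```

```bash
python3 plan.py .5143 -.296 .17 1.361; python3 -c "
from h import *
wristf('w15')"
```

```text
t 22.55 pos [0.4353 0.1445 0.1387] rpy [-3.141e+00  2.000e-03  2.957e+00] n 12 az 0.133 F [-0.2 -0.3 -1.7] w 31.7
[-1.32, -3.49, -0.26] [-1.77, -3.28, -0.26] [-2.19, -3.02, -0.26] [-2.57, -2.7, -0.26] [-2.91, -2.34, -0.26] [-3.19, -1.93, -0.26] [-3.42, -1.49, -0.26] [-3.59, -1.02, -0.26] [-3.69, -0.54, -0.26] [-3.73, -0.04, -0.26] [-3.7, 0.45, -0.26] [-3.61, 0.94, -0.26]
```

View pics/w15.png

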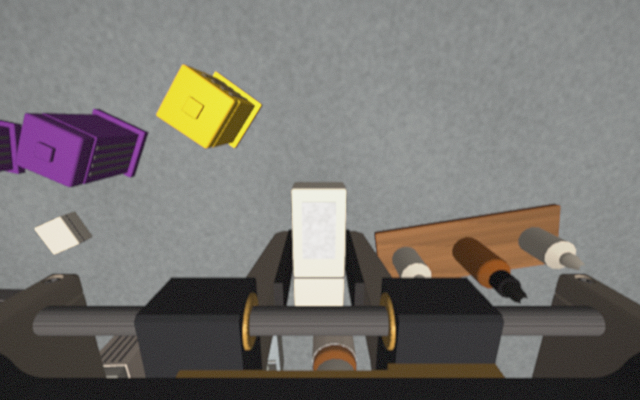

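Call:
carry_out:
  deltas:
    - [[-1.3,-3.5,-0.6],[0,0,0.133]]
    - [[-1.8,-3.3,-0.6],[0,0,0.133]]
    - [[-2.2,-3.0,-0.6],[0,0,0.133]]
    - [[-2.6,-2.7,-0.6],[0,0,0.133]]
    - [[-2.9,-2.3,-0.3],[0,0,0.133]]

```text
t: 23.1
position: [0.4675, -0.0401, 0.1638]
eef_rot: [-3.14, -0.002, 2.288]
wrist_force: [-0.1, -0.7, -0.2]
gripper_width: 0.344
```

Call:
carry_out:
  deltas:
    - [[-3.2,-1.9,-0.2],[0,0,0.133]]
    - [[-3.4,-1.5,0],[0,0,0.133]]
    - [[-3.6,-1.0,0],[0,0,0.133]]
    - [[-3.7,-0.5,0],[0,0,0.133]]
    - [[-3.7,0,0],[0,0,0.133]]

```text
t: 23.6
position: [0.5014, -0.2227, 0.1649]
eef_rot: [-3.138, -0.001, 1.622]
wrist_force: [-0.9, 0.9, -0.2]
gripper_width: 0.347
```

Call:
carry_out:
  deltas:
    - [[-3.7,0.4,0],[0,0,0.133]]
    - [[-3.6,0.9,0],[0,0,0.133]]
    - [[0,0,0],[0,0,0]]
    - [[0,0,0],[0,0,0]]
    - [[0,0,0],[0,0,0]]

```text
t: 24.1
position: [0.5144, -0.2929, 0.1656]
eef_rot: [-3.139, -0.001, 1.364]
wrist_force: [0.3, -0.6, -0.7]
gripper_width: 0.347
```

```bash
python3 plan.py .5143 -.296 .1 1.361; python3 - <<'E'
from h import *
f,s=wristf('w16');T=f['T_tool_cam']
def tool(u,v,z):
    d=T[:3,:3]@np.array([(u-f['cx'])/f['fx'],-(v-f['cy'])/f['fy'],-1]);return (T[:3,3]+d*(z-T[2,3])/d[2]).round(4)
for v in(186,188,190):print(tool(292,v,-.002),tool(346,v,-.002))
E
```

```text
t 24.1 pos [ 0.5144 -0.2929  0.1656] rpy [-3.139e+00 -1.000e-03  1.364e+00] n 2 az 0.002 F [ 0.3 -0.6 -0.7] w 31.9
[-0.15, 0.03, 3.28] [-0.15, 0.03, 3.28] 
[ 0.0418 -0.0152 -0.002 ] [ 0.0418  0.0154 -0.002 ]
[ 0.0407 -0.0152 -0.002 ] [ 0.0407  0.0154 -0.002 ]
[ 0.0395 -0.0152 -0.002 ] [ 0.0395  0.0154 -0.002 ]
```

View pics/w16.png

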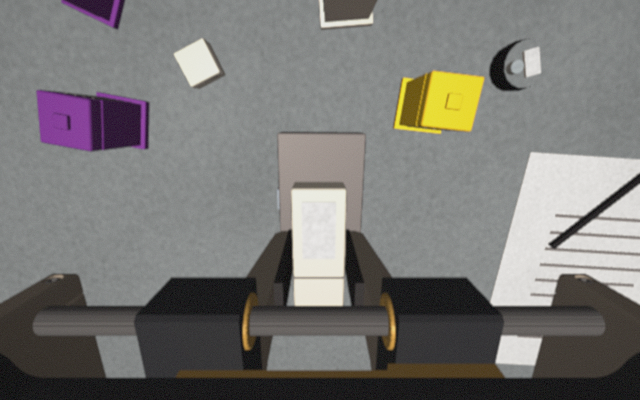

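```bash
python3 - <<'E'
from h import *
f=pickle.load(open('w16.pkl','rb'))
A,B=[onz(f,u,v,.034)[:2] for u,v in((279,133),(364,133))]
m=(A+B)/2;a=1.361;print(A,B,np.linalg.norm(A-B),'centre',m-.07*np.array([np.cos(a),np.sin(a)]))
f=pickle.load(open('w9.pkl','rb'))
X=[onz(f,u,v,.034)[:2] for u,v in((426,179),(537,189),(526,255),(415,246))];print(np.mean(X,0))
E
```

```text
[ 0.48851229 -0.22036604] [ 0.57191402 -0.23781464] 0.08520740934938817 centre [ 0.5156349  -0.29755548]
[ 0.51875345 -0.29772092]
```

Call:
carry_out:
  deltas:
    - [[-0.3,0.1,3.5],[0,0,0]]
    - [[0,0,3.5],[0,0,0]]
    - [[0,0,3],[0,0,0]]
    - [[0,0,0],[0,0,0]]
    - [[0,0,0],[0,0,0]]

```text
t: 24.65
position: [0.5156, -0.2969, 0.0673]
eef_rot: [-3.141, -0.001, 1.363]
wrist_force: [-0.5, -0.3, 0.3]
gripper_width: 0.342
```

```bash
python3 plan.py .515 -.2965 .054 1.361
```

```text
t 24.65 pos [ 0.5156 -0.2969  0.0673] rpy [-3.141e+00 -1.000e-03  1.363e+00] n 1 az 0.002 F [-0.5 -0.3  0.3] w 31.5
[0.02, -0.06, 1.33]
```

Call:
carry_out:
  deltas:
    - [[0,0,1],[0,0,0]]
    - [[0,0,0.2],[0,0,0]]
    - [[0,0,0],[0,0,0]]
    - [[0,0,0],[0,0,0]]

```text
t: 25.05
position: [0.5156, -0.2981, 0.0557]
eef_rot: [3.141, 0.0, 1.362]
wrist_force: [-0.2, -0.7, -1.2]
gripper_width: 0.343
```

Call:
carry_out:
  deltas:
    - [[0,0,0.1],[0,0,0]]
    - [[0,0,0],[0,0,0]]
    - [[0,0,0],[0,0,0]]

```text
t: 25.35
position: [0.5153, -0.298, 0.0542]
eef_rot: [3.142, 0.0, 1.362]
wrist_force: [-0.1, -0.4, -0.1]
gripper_width: 0.347
```

Call:
carry_out:
  deltas:
    - [[0.1,0,0.1],[0,0,0]]
    - [[0,0,0],[0,0,0]]
    - [[0,0,0],[0,0,0]]

```text
t: 25.65
position: [0.5155, -0.2969, 0.053]
eef_rot: [-3.142, -0.0, 1.362]
wrist_force: [-0.3, 0.1, -0.8]
gripper_width: 0.349
```

Call:
carry_out:
  deltas:
    - [[0,0,0.1],[0,0,0]]
    - [[0,0,0],[0,0,0]]
    - [[0,0,0],[0,0,0]]

```text
t: 25.95
position: [0.5156, -0.297, 0.0521]
eef_rot: [3.141, 0.0, 1.362]
wrist_force: [0.0, -0.7, 0.7]
gripper_width: 0.351
```

Call:
carry_out:
  deltas:
    - [[0,0,0.1],[0,0,0]]
    - [[0,0,0],[0,0,0]]
    - [[0,0,0],[0,0,0]]

```text
t: 26.25
position: [0.5156, -0.2971, 0.0521]
eef_rot: [3.141, 0.001, 1.362]
wrist_force: [-3.3, 0.8, 8.1]
gripper_width: 0.348
```

Contact. I'll release to 52 mm and rise.

Call:
carry_out:
  deltas:
    - [[0,0,-0.1],[0,0,0]]
    - [[0,0,0],[0,0,0]]
    - [[0,0,0],[0,0,0]]
  jaw: 0.13

```text
t: 26.55
position: [0.5154, -0.297, 0.0519]
eef_rot: [-3.141, -0.0, 1.362]
wrist_force: [-0.7, -1.0, -0.1]
gripper_width: 0.56
```

Call:
carry_out:
  deltas:
    - [[0,0,-3],[0,0,0]]
    - [[0,0,-4],[0,0,0]]
    - [[0,0,-4],[0,0,0]]
    - [[0,0,-4],[0,0,0]]
    - [[0,0,0],[0,0,0]]

```text
t: 27.05
position: [0.5187, -0.2981, 0.2078]
eef_rot: [3.132, 0.003, 1.362]
wrist_force: [0.6, 0.8, -0.6]
gripper_width: 0.565
```

```bash
python3 plan.py .4225 -.138 .2 1.757; python3 -c "
from h import *
wristf('w17')"
```

```text
t 27.05 pos [ 0.5187 -0.2981  0.2078] rpy [3.132e+00 3.000e-03 1.362e+00] n 4 az -0.099 F [ 0.6  0.8 -0.6] w 52.0
[3.42, -3.18, 0.2] [3.71, -2.83, 0.2] [3.98, -2.45, 0.2] [4.2, -2.05, 0.2]
```

View pics/w17.png

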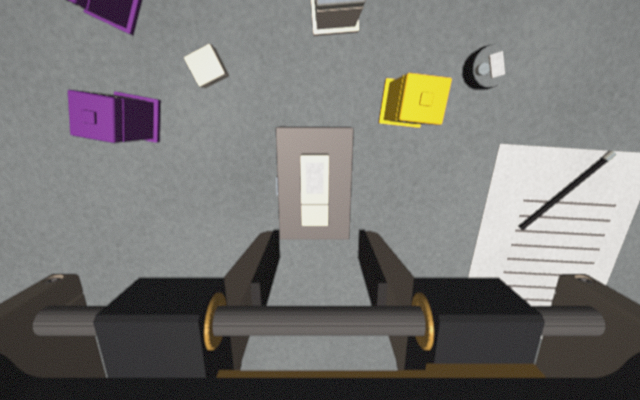

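The mailer lies on the box at (315,190). I'll measure how well it is centred before moving on.

```bash
python3 - <<'E'
from h import *
f=pickle.load(open('w17.pkl','rb'))
X=np.array([onz(f,u,v,.034)[:2] for u,v in((278,127),(353,128),(350,239.5),(279,239))]);c=X.mean(0)
Y=np.array([onz(f,u,v,.054)[:2] for u,v in((301,154),(329,154.5),(328,226),(301.5,225.5))]);m=Y.mean(0)
print('box',c,np.linalg.norm(np.roll(X,-1,0)-X,axis=1),'mailer',m,np.linalg.norm(np.roll(Y,-1,0)-Y,axis=1))
for Z in(X,Y):
  d=Z[0]+Z[1]-Z[2]-Z[3];print(np.arctan2(d[1],d[0]))
E
```

```text
box [ 0.51601283 -0.29742016] [0.08566801 0.13841769 0.09092195 0.13853157] mailer [ 0.51571466 -0.29823787] [0.03084083 0.08426385 0.03142197 0.08409998]
1.3494583625923215
1.354707606292554
```

Call:
carry_out:
  deltas:
    - [[3.4,-3.2,0.2],[0,0,-0.099]]
    - [[3.7,-2.8,0.2],[0,0,-0.099]]
    - [[4.0,-2.5,0.2],[0,0,-0.099]]
    - [[4.2,-2.0,0.2],[0,0,-0.099]]
    - [[0,0,0],[0,0,0]]

```text
t: 27.6
position: [0.4151, -0.1321, 0.1923]
eef_rot: [-3.136, -0.002, 1.766]
wrist_force: [0.3, -0.1, 0.7]
gripper_width: 0.563
```

Call:
carry_out:
  deltas:
    - [[0,0,0],[0,0,0]]
    - [[0,0,0],[0,0,0]]
    - [[0,0,0],[0,0,0]]

```text
t: 27.9
position: [0.4198, -0.1378, 0.1937]
eef_rot: [3.142, -0.001, 1.756]
wrist_force: [-0.2, 0.4, -0.4]
gripper_width: 0.567
```

```bash
python3 plan.py .4225 -.138 .1 1.757; python3 -c "
from h import *
wristf('w18')
f=manip.grab_frame('top');pickle.dump(f,open('top3.pkl','wb'))
cv2.imwrite('pics/top3.png',f['pixels'][:,:,::-1])"
```

```text
t 27.9 pos [ 0.4198 -0.1378  0.1937] rpy [ 3.142e+00 -1.000e-03  1.756e+00] n 2 az -0.001 F [-0.2  0.4 -0.4] w 52.1
[-0.03, 0.13, 4.69] [-0.03, 0.13, 4.69]
```

View pics/w18.png

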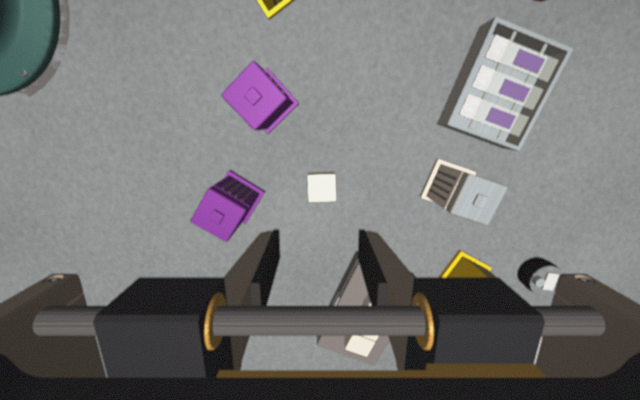

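The mailer is about 1 mm off the box's middle. The cover box shows at (322,187), square to the jaws, and purple p2 at (227,205) stays clear of the left finger.

```bash
python3 - <<'E'
from h import *
f=pickle.load(open('w18.pkl','rb'))
X=np.array([onz(f,u,v,.02)[:2] for u,v in((308,173.5),(335,173.5),(336.2,201),(308.5,202))]);print(X.mean(0),np.linalg.norm(np.roll(X,-1,0)-X,axis=1))
d=X[0]+X[1]-X[2]-X[3];print(np.arctan2(d[1],d[0]));d=X[1]+X[2]-X[0]-X[3];print(np.arctan2(d[1],d[0])+np.pi/2)
E
```

```text
[ 0.42344342 -0.13758382] [0.03227662 0.03425496 0.03408432 0.03547585]
1.7882618716643346
1.7749177657110222
```

```bash
python3 - <<'E'
from h import *
f=pickle.load(open('w18.pkl','rb'))
a=1.77;R=np.array([[np.cos(a),np.sin(a)],[np.sin(a),-np.cos(a)]])
for u,v,z in((265,183,.008),(253,213,.008),(260,192,.008),(232,171,.008)):print((R@(onz(f,u,v,z)[:2]-[.423,-.1375])).round(4))
E
```

```text
[ 0.0041 -0.0706]
[-0.0352 -0.0887]
[-0.0074 -0.0777]
[ 0.0198 -0.1104]
```

Purple p2's corner is 70 mm away and the finger back reaches 44 mm, so there is room.

Call:
carry_out:
  deltas:
    - [[0,0.3,4],[0,0,-0.015]]
    - [[0,0,4],[0,0,0]]
    - [[0,0,4],[0,0,0]]
    - [[0,0,0],[0,0,0]]
    - [[0,0,0],[0,0,0]]

```text
t: 28.5
position: [0.4225, -0.136, 0.0742]
eef_rot: [-3.141, -0.001, 1.773]
wrist_force: [0.4, 0.5, -0.3]
gripper_width: 0.567
```

```bash
python3 plan.py .423 -.1375 .018 1.77
```

```text
t 28.5 pos [ 0.4225 -0.136   0.0742] rpy [-3.141e+00 -1.000e-03  1.773e+00] n 2 az 0.001 F [ 0.4  0.5 -0.3] w 52.1
[-0.08, 0.01, 2.81] [-0.08, 0.01, 2.81]
```

Call:
carry_out:
  deltas:
    - [[-0.1,0,3],[0,0,0]]
    - [[0,0,1.8],[0,0,0]]
    - [[0,0,0.4],[0,0,0]]
    - [[0,0,0],[0,0,0]]
    - [[0,0,0],[0,0,0]]

```text
t: 29.0
position: [0.4238, -0.1377, 0.0237]
eef_rot: [3.139, 0.002, 1.772]
wrist_force: [-0.2, 0.2, -0.6]
gripper_width: 0.569
```

```bash
python3 plan.py .423 -.1375 .018 1.77
```

```text
t 29.0 pos [ 0.4238 -0.1377  0.0237] rpy [3.139e+00 2.000e-03 1.772e+00] n 1 az 0.002 F [-0.2  0.2 -0.6] w 52.3
[0.04, -0.08, 0.57]
```

Call:
carry_out:
  deltas:
    - [[0,0,0.4],[0,0,0]]
    - [[0,0,0],[0,0,0]]
    - [[0,0,0],[0,0,0]]

```text
t: 29.3
position: [0.4226, -0.1374, 0.0183]
eef_rot: [3.141, 0.0, 1.773]
wrist_force: [-0.7, 0.4, 0.4]
gripper_width: 0.57
```

Call:
carry_out:
  deltas:
    - [[0,0,0],[0,0,0]]
    - [[0,0,0],[0,0,0]]
    - [[0,0,0],[0,0,0]]
    - [[0,0,0],[0,0,0]]
  jaw: -0.7

```text
t: 29.7
position: [0.4225, -0.1373, 0.0181]
eef_rot: [-3.142, 0.0, 1.773]
wrist_force: [-0.3, -0.0, 0.3]
gripper_width: 0.373
```

Call:
carry_out:
  deltas:
    - [[0,0,-3],[0,0,0]]
    - [[0,0,-5],[0,0,0]]
    - [[0,0,-5],[0,0,0]]
    - [[0,0,0],[0,0,0]]
    - [[0,0,0],[0,0,0]]

```text
t: 30.2
position: [0.4227, -0.1379, 0.1489]
eef_rot: [3.14, 0.002, 1.772]
wrist_force: [-0.6, 0.5, -0.3]
gripper_width: 0.369
```

```bash
python3 plan.py .5155 -.2975 .16 1.36; python3 -c "
from h import *
wristf('w19')"
```

```text
t 30.2 pos [ 0.4227 -0.1379  0.1489] rpy [3.140e+00 2.000e-03 1.772e+00] n 4 az 0.103 F [-0.6  0.5 -0.3] w 33.9
[-4.37, 1.48, -0.28] [-4.2, 1.92, -0.28] [-3.98, 2.34, -0.28] [-3.72, 2.74, -0.28]
```

View pics/w19.png

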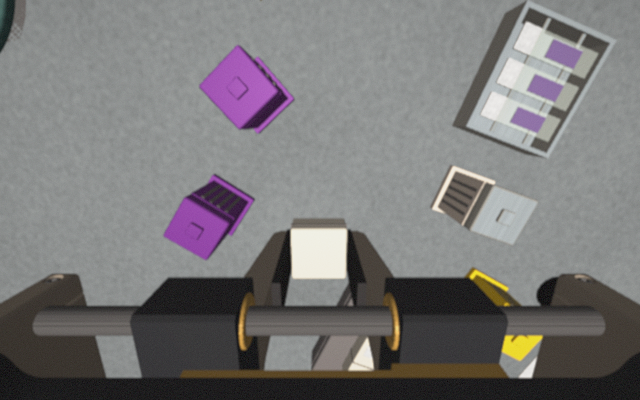

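Call:
carry_out:
  deltas:
    - [[-4.4,1.5,-0.3],[0,0,0.103]]
    - [[-4.2,1.9,-0.3],[0,0,0.103]]
    - [[-4.0,2.3,-0.3],[0,0,0.103]]
    - [[-3.7,2.7,-0.2],[0,0,0.103]]
    - [[0,0,0],[0,0,0]]

```text
t: 30.75
position: [0.5152, -0.3026, 0.1562]
eef_rot: [-3.14, 0.001, 1.353]
wrist_force: [0.8, 0.3, 0.1]
gripper_width: 0.369
```

Call:
carry_out:
  deltas:
    - [[0,0,0],[0,0,0]]
    - [[0,0,0],[0,0,0]]
    - [[0,0,0],[0,0,0]]

```text
t: 31.05
position: [0.5141, -0.2953, 0.1583]
eef_rot: [-3.14, -0.001, 1.363]
wrist_force: [0.1, -0.5, -0.5]
gripper_width: 0.366
```

```bash
python3 plan.py .5157 -.298 .1 1.36; python3 - <<'E'
from h import *
f,s=wristf('w20');T=f['T_tool_cam']
def tool(u,v,z):
    d=T[:3,:3]@np.array([(u-f['cx'])/f['fx'],-(v-f['cy'])/f['fy'],-1]);return (T[:3,3]+d*(z-T[2,3])/d[2]).round(4)
print(tool(291,228,-.002),tool(347,228,-.002),tool(291,278,-.002),tool(347,278,-.002))
E
```

```text
t 31.05 pos [ 0.5141 -0.2953  0.1583] rpy [-3.140e+00 -1.000e-03  1.363e+00] n 2 az 0.002 F [ 0.1 -0.5 -0.5] w 33.7
[-0.11, 0.11, 2.91] [-0.11, 0.11, 2.91] 
[ 0.0164 -0.0164 -0.002 ] [ 0.0164  0.0167 -0.002 ] [-0.017  -0.0173 -0.002 ] [-0.017   0.0176 -0.002 ]
```

View pics/w20.png

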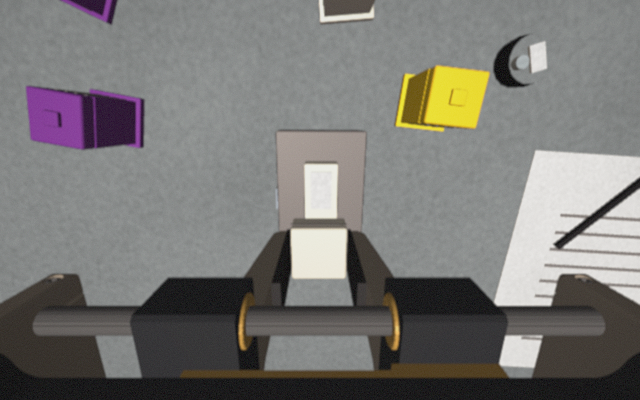

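Call:
carry_out:
  deltas:
    - [[-0.2,0.2,3],[0,0,0]]
    - [[0,0,3],[0,0,0]]
    - [[0,0,1],[0,0,0]]
    - [[0,0,0],[0,0,0]]
    - [[0,0,0],[0,0,0]]

```text
t: 31.6
position: [0.517, -0.2993, 0.0901]
eef_rot: [3.14, 0.0, 1.361]
wrist_force: [0.2, -0.0, -0.3]
gripper_width: 0.368
```

```bash
python3 plan.py .5156 -.2973 .074 1.36
```

```text
t 31.6 pos [ 0.517  -0.2993  0.0901] rpy [3.14  0.    1.361] n 1 az 0.001 F [ 0.2 -0.  -0.3] w 33.9
[0.17, -0.18, 1.61]
```

Call:
carry_out:
  deltas:
    - [[0.1,-0.1,1],[0,0,0]]
    - [[0,0,0.5],[0,0,0]]
    - [[0,0,0],[0,0,0]]
    - [[0,0,0],[0,0,0]]

```text
t: 32.0
position: [0.5156, -0.2983, 0.0742]
eef_rot: [3.142, 0.0, 1.361]
wrist_force: [-0.3, 0.6, -0.1]
gripper_width: 0.365
```

Call:
carry_out:
  deltas:
    - [[0,0,0.1],[0,0,0]]
    - [[0,0,0],[0,0,0]]
    - [[0,0,0],[0,0,0]]

```text
t: 32.3
position: [0.5156, -0.2983, 0.0732]
eef_rot: [3.141, 0.0, 1.361]
wrist_force: [-0.9, 0.5, -0.4]
gripper_width: 0.37
```

Call:
carry_out:
  deltas:
    - [[0.1,0,0.1],[0,0,0]]
    - [[0,0,0],[0,0,0]]
    - [[0,0,0],[0,0,0]]

```text
t: 32.6
position: [0.5159, -0.2973, 0.0722]
eef_rot: [3.141, 0.0, 1.361]
wrist_force: [1.2, -0.8, -0.1]
gripper_width: 0.366
```

Call:
carry_out:
  deltas:
    - [[0,0,0.1],[0,0,0]]
    - [[0,0,0],[0,0,0]]
    - [[0,0,0],[0,0,0]]

```text
t: 32.9
position: [0.5159, -0.2973, 0.0721]
eef_rot: [3.141, 0.001, 1.361]
wrist_force: [-1.8, 0.3, 7.0]
gripper_width: 0.37
```

Contact. I'll release and rise.

Call:
carry_out:
  deltas:
    - [[0,0,-0.1],[0,0,0]]
    - [[0,0,0],[0,0,0]]
    - [[0,0,0],[0,0,0]]
  jaw: 0.15

```text
t: 33.2
position: [0.5157, -0.2972, 0.0719]
eef_rot: [-3.141, -0.0, 1.361]
wrist_force: [0.1, 0.3, 0.3]
gripper_width: 0.573
```

Call:
carry_out:
  deltas:
    - [[0,0,-3],[0,0,0]]
    - [[0,0,-4],[0,0,0]]
    - [[0,0,-4],[0,0,0]]
    - [[0,0,-2],[0,0,0]]
    - [[0,0,0],[0,0,0]]

```text
t: 33.7
position: [0.5176, -0.298, 0.2054]
eef_rot: [3.136, 0.002, 1.361]
wrist_force: [1.3, -0.5, -0.8]
gripper_width: 0.578
```

```bash
python3 -c "
from h import *
wristf('w21')"; python3 plan.py .3 -.5 .25 1.36
```

```text
t 33.75 pos [ 0.5163 -0.2976  0.2031] rpy [3.139e+00 1.000e-03 1.361e+00] n 7 az 0.0 F [ 0.2 -0.2 -0.7] w 53.0
[-3.47, -2.42, -0.67] [-3.47, -2.42, -0.67] [-3.47, -2.42, -0.67] [-3.47, -2.42, -0.67] [-3.47, -2.42, -0.67] [-3.47, -2.42, -0.67] [-3.47, -2.42, -0.67]
```

View pics/w21.png

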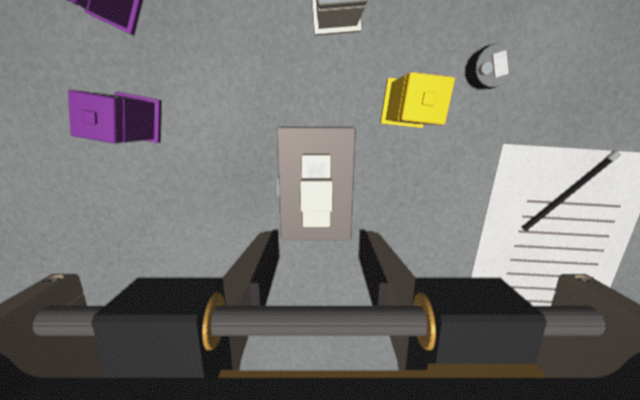

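The cover box sits at (316,195) on the mailer. I'll move the arm aside for a clear top view.

Call:
carry_out:
  deltas:
    - [[-3.5,-2.4,-0.7],[0,0,0]]
    - [[-3.5,-2.4,-0.7],[0,0,0]]
    - [[-3.5,-2.4,-0.7],[0,0,0]]
    - [[-3.5,-2.4,-0.7],[0,0,0]]
    - [[-3.5,-2.4,-0.7],[0,0,0]]

```text
t: 34.25
position: [0.3597, -0.4438, 0.2352]
eef_rot: [-3.139, -0.002, 1.361]
wrist_force: [0.5, -1.0, 0.4]
gripper_width: 0.574
```

Call:
carry_out:
  deltas:
    - [[-3.5,-2.4,-0.7],[0,0,0]]
    - [[-3.5,-2.4,-0.7],[0,0,0]]
    - [[-4,-2,0],[0,0,0]]
    - [[-4,-2,0],[0,0,0]]
    - [[0,0,0],[0,0,0]]

```text
t: 34.75
position: [0.2372, -0.5761, 0.248]
eef_rot: [-3.137, -0.0, 1.35]
wrist_force: [-0.4, -0.7, -0.5]
gripper_width: 0.574
```

```bash
python3 - <<'E'
from h import *
for n in('top','scene'):
    f=manip.grab_frame(n);pickle.dump(f,open(n+'9.pkl','wb'));cv2.imwrite(f'pics/{n}9.png',f['pixels'][:,:,::-1])
    if n=='top':
        cv2.imwrite('pics/top9a.png',cv2.resize(f['pixels'][110:260,120:320,::-1],None,fx=4,fy=4,interpolation=cv2.INTER_CUBIC))
        cv2.imwrite('pics/top9b.png',cv2.resize(f['pixels'][110:260,310:510,::-1],None,fx=4,fy=4,interpolation=cv2.INTER_CUBIC))
E
```

```text
(no output)
```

View pics/top9a.png

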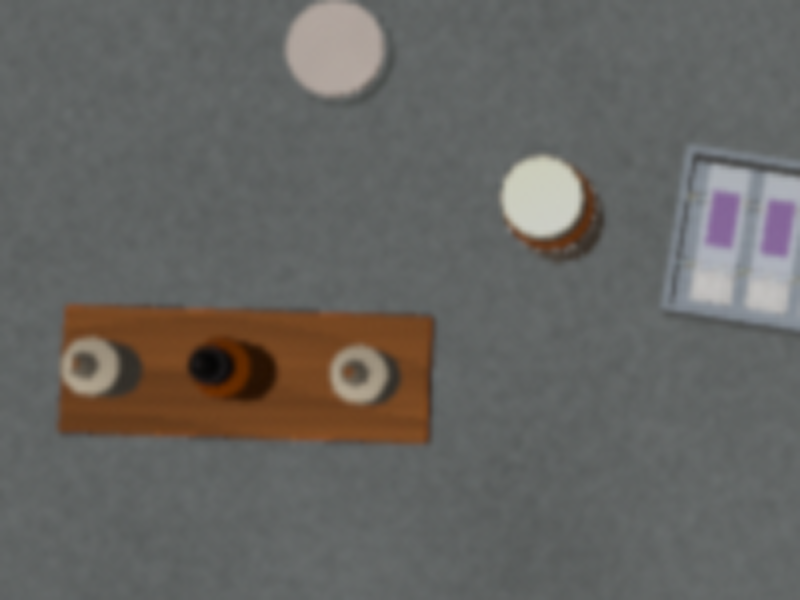

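View pics/top9b.png

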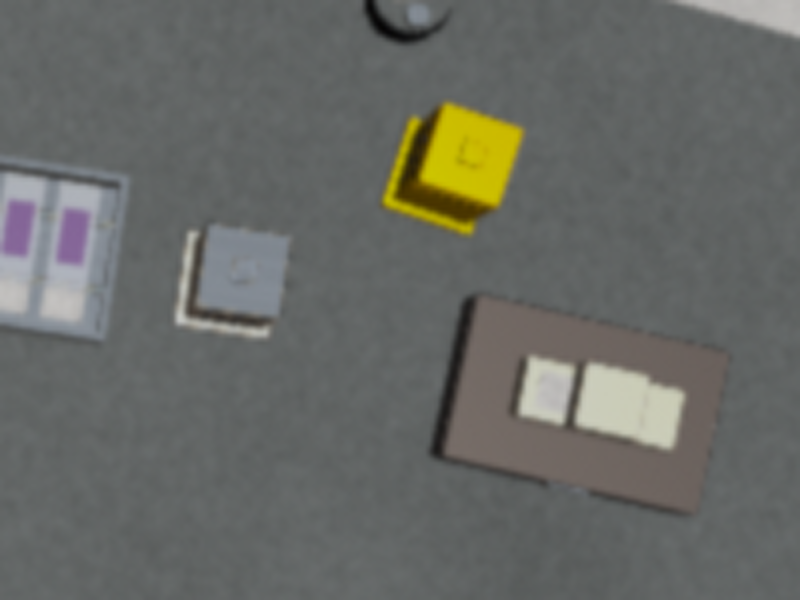

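View pics/scene9.png

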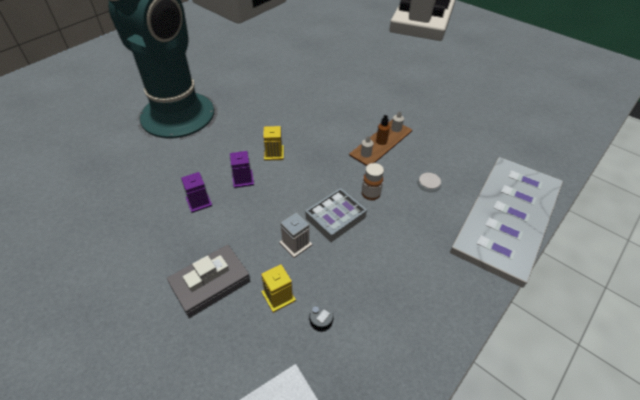

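```bash
python3 - <<'E'
from h import *
f=pickle.load(open('top9.pkl','rb'))
def P(c,p,z):
    o=np.array([120,110]) if c=='a' else np.array([310,110]);q=(np.array(p)+.5)/4-.5+o;return onz(f,*q,z)[:2]
C=lambda L,z:np.mean([P('b',p,z) for p in L],0)
tr=np.array([.5964,.009]);y=-.138
R=np.array([[np.cos(y),np.sin(y)],[-np.sin(y),np.cos(y)]])
tro=np.mean([P('a',(689,147),.03),P('a',(663,311),.03),P('b',(129,177),.03),P('b',(104,340),.03)],0);print('trough',tro)
print('jar',R@(P('a',(543,197),.085)-tro),'stain lid',R@(C(((211,223),(292,236),(278,320),(195,308)),.078)-tro),'knob',R@(P('b',(243,271),.082)-tro), 'foot', [R@(P('b',p,.008)-tro) for p in((179,325),(268,337),(189,231))])
b=np.mean([P('a',p,.01) for p in((66,305),(433,315),(430,442),(60,433))],0);print('board',b,'drop teat-board',P('a',(211,364),.102-.003)-b,'body',P('a',(223,367),.062)-b)
bx=C(((475,294),(732,351),(695,513),(443,458)),.034);m=C(((527,354),(684,386),(669,449),(517,418)),.054);c=C(((588,361),(650,374),(640,439),(576,427)),.074)
print(bx,'mailer-box',m-bx,'cover-mailer',c-m)
f0=pickle.load(open('top0.pkl','rb'))
for nm,x0,y0,x1,y1 in(('petri',180,95,230,150),('tally',395,90,430,130)):
    print(nm,np.abs(f0['pixels'][y0:y1,x0:x1].astype(int)-f['pixels'][y0:y1,x0:x1]).mean())
s=manip.observe();print(s['t'],s['qd'].round(3))
E
```

```text
trough [0.59586335 0.00899322]
jar [-0.0010722   0.11952961] stain lid [-0.00213588 -0.11803843] knob [-0.00234789 -0.11706176] foot [array([-0.02809999, -0.09435197]), array([-0.02718946, -0.1434842 ]), array([ 0.0238834, -0.0921819])]
board [0.52286288 0.29481629] drop teat-board [ 0.00046453 -0.00654536] body [ 0.00086732 -0.00177366]
[ 0.51417413 -0.2961777 ] mailer-box [ 0.0004152  -0.00079227] cover-mailer [ 9.1761611e-05 -1.1776109e-03]
petri 0.39284848484848484
tally 0.42142857142857143
34.85 [-0.034 -0.022 -0.042  0.014 -0.008  0.004 -0.003]
```

All checks are within tolerance, and the petri dish and tally are unchanged. I'll hand it in.

Call:
carry_out:
  deltas:
    - [[0,0,0],[0,0,0]]
    - [[0,0,0],[0,0,0]]
    - [[0,0,0],[0,0,0]]

```text
t: 35.15
position: [0.2457, -0.5708, 0.251]
eef_rot: [3.142, -0.0, 1.363]
wrist_force: [-1.3, -0.2, -0.4]
gripper_width: 0.575
```

```bash
python3 -c "
from cell import manip
print(manip.sign_off())"
```

```text
the job is handed in; nothing more can be done
None
```

I placed all five items and handed the job in at about 35 s of the 122 s allowed, with the arm clear of the bench. The sign-off gave no verdict.

Last checks, from the top camera at the end:

| Item | Measured | Target and tolerance |
|---|---|---|
| Jar, trough frame | x −1 mm, y +119.5 mm | x 0, y +119 mm; ±15 mm |
| Staining jar, trough frame | x −2 mm, y about −117.5 mm | x 0, y −117 mm; ±15 mm |
| Mailer from the middle of the slide box | about 1 mm | under 12 mm |
| Mailer's turn against the box (wrist camera, just after placing) | under 0.01 rad | under 0.2 rad |
| Cover box from the middle of the mailer | about 1 mm | under 10 mm |
| Dropper from the middle of the board | 2 to 6.5 mm | under 12 mm |

- **Dropper:** its readings disagreed. The bottle's body measured about 2 mm off the board's middle and the rubber teat about 6.5 mm. The top camera also showed the midpoint of the board's two fixed bottles about 4 mm off in the same direction. The arm's position at release was within 2.5 mm of the middle, so I took most of the teat reading as camera error with height.
- **Upright:** I judged this by eye in the final pictures, where all five items stand or lie straight. I did not measure the tilt.
- **Bystanders:** the petri dish and the hand tally look unchanged between the first and last top pictures. I left the purple and yellow look-alikes alone.

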